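# Sort the lock parts into their sample trays and the spring jar

### The arm

A 6-joint arm with a two-finger parallel gripper is mounted at the origin on the work surface. World frame = base frame: x ahead of the robot, y to its left, z up, the work surface at z = 0. Lengths are in m, angles in rad, forces in N, time in s.
With the tool pointing down it reaches from about 0.325 to 0.775 m from the base axis. Payload 9.3 kg.
Tool frame: the origin (TCP) lies at the very end of the fingers, on their centre line; the grasp point (between the pads) lies 19 mm behind it; z points along the fingers, y is the line along which they close (so a half turn about z gives the same grasp; the last joint's range is limited). The gripper opens to 85 mm and grips with 20 to 120 N. Pads are 22 mm wide; open, the fingers measure 114 mm over their backs; the gripper's body (76 mm by 85 mm) begins 54 mm behind the grasp point. The pads swing forward as they close: fully open they stand 13 mm farther back than shut.
Start: joints at [-1.285, 0.259, 0.021, 1.334, 0, 1.418], TCP at [0.234, -0.498, 0.209] pointing down, gripper open.
Joint ranges: [-3.04, 3.04], [-0.91, 1.82], [-1.04, 1.36], [-1.92, 1.95], [-1.52, 1.45], [-3.14, 3.14]. Speed limits (rad/s): [2.22, 2.22, 2.79, 3.14, 3.14, 3.14].

### API

Orientations are given as a 3x3 rotation matrix whose columns are the frame's x, y, z axes.
In Python, from rig import telemetry, cams, hand_in gives the robot as it stands. The module is installed in compiled form; this text tells all that it offers.
- The arm moves only by the tool play_rows, never from a script. Its argument "series" is a list of rows, each a list of 7 numbers: the shift along the tool's x, y, z in m, then the turn, a rotation vector about the tool's x, y, z in degrees, then the finger opening in m, from 0 to 0.0854. A call has 1 to 10 rows; each row shifts and turns the commanded pose from where the row before left it, along the tool's axes as they then stand; what a row does not reach is not made up. A row lasts 1/10 s, in which the tool goes at most 50 mm and 8.59 degrees, less where a joint would pass 70% of its speed; a pose out of reach is approached as far as the arm can. A call is refused whole if a number of a shift passes 0.05 or a number of a turn 8.59, either way. A call with a gripper value outside its range is refused whole. The fingers move at their own pace and stop on an object; "force" is the grip in N (left out, the last holds). Time passes only in rows, so rows that do not move let the fingers close. It gives the time, the measured TCP pose, the force, the opening and the grip force at its end, in the units of the state.
- telemetry.state(): the state, without advancing time (a new reading comes with each control period).
- cams.get_image(name): name is "scene" or "top"; returns a dict with "img" (384x512x3 uint8, red, green, blue), "intrinsics" (3x3 intrinsics, pixels), "D" ([k1, k2, p1, p2, k3] as OpenCV has them; the pictures are not rectified), "origin" and "attitude" of the camera in the world. Camera axes: x right, y down, z forward; pixel columns grow to the right and rows downward; lengths in m; the calibration is good to about 2 mm. A picture is of the moment at which its call begins. There is no depth.
- hand_in(): hands the job in; it is judged then, once.
The state is a dict: "time": time; "joint_pos": joint angles; "dq": joint speeds; "joint_efforts": joint torques, N m; "position": TCP position; "eef_rot": TCP orientation; "contact_force": force on the tool from outside, world axes, zero at the start; "moment": the same for the moment, N m; "grip_width": finger opening in m; "gripper_force": force on a finger pad.
Only numpy, scipy, OpenCV 4.12 (cv2) and the standard library are available. Lean on these libraries where they do the work, as an engineer would, in place of code of your own. Each camera call takes 0.05 s, during which the arm holds its last target. There are 200 camera calls.

### The job

Sort the mixed parts on the luggage lock desk: put the padlock, the long latch slide, the short latch slide and the hinge plate each into the tray that shows a sample of the same part on its rear ledge, right side up and flat on the tray floor, setting each down gently rather than dropping it. Drop the brass spring through the funnel into the glass jar.

Things in the scene. Friction and masses are not known exactly. Their poses are not given: they have to be found in the camera images.
- padlock: Loose small gunmetal padlock lying flat: block 32 (x) x 34 (y) x 16 mm high, steel shackle of 6 mm bar, 28 mm wide, reaching from the block to 39 mm from the origin in +x. Origin: centre of the block's underside; z up. About 90 g; grip across y.
- long_slide: Loose LONG white nylon latch slide, a bar 86 (x) x 22 (y) x 14 mm high with three small thumb ribs (2.5 mm high) on top at its +x end. Origin: centre of the underside; z up. About 30 g.
- short_slide: Loose SHORT white nylon latch slide, a bar 52 (x) x 22 (y) x 14 mm high, three small thumb ribs on top at its +x end. Origin: centre of the underside; z up. About 20 g.
- hinge_plate: Loose bronze hinge plate lying flat: two leaves together 60 (x) x 34 (y) x 7 mm thick, a barrel of 12 mm diameter along x over the middle, top at 13 mm. Origin: centre of the underside; z up. About 80 g; grip the leaves' edges across y with the fingertips close to the table.
- spring: Loose brass coil spring (rigid), 18 mm diameter and 30 mm long, standing upright on its end. Origin: centre of its lower end; z up along its axis. About 18 g. (A steel vise jaw, 75 x 28 x 30 mm, lies among the loose parts and is not to be handled.)
- padlock_tray: Fixed open grey plastic tray for the padlock, with a sample padlock fixed on the grey ledge at its rear. Outside 110 (x) x 90 (y) x 12 mm high, inside 104 x 84, floor 3 mm thick. Origin: centre of the tray's underside, at table height; x lengthwise towards the ledge, z up. Ledge from x = 55 to 99 mm, 12 mm high; the sample (top 28 mm above the table, long axis along y) cannot be moved.
- long_tray: Fixed open grey plastic tray for the long slide, with a sample long slide fixed on the grey ledge at its rear. Outside 110 (x) x 90 (y) x 12 mm high, inside 104 x 84, floor 3 mm thick. Origin: centre of the tray's underside, at table height; x lengthwise towards the ledge, z up. Ledge from x = 55 to 99 mm, 12 mm high; the sample (top 29 mm above the table, long axis along y) cannot be moved.
- short_tray: Fixed open grey plastic tray for the short slide, with a sample short slide fixed on the grey ledge at its rear. Outside 110 (x) x 90 (y) x 12 mm high, inside 104 x 84, floor 3 mm thick. Origin: centre of the tray's underside, at table height; x lengthwise towards the ledge, z up. Ledge from x = 55 to 99 mm, 12 mm high; the sample (top 29 mm above the table, long axis along y) cannot be moved.
- hinge_tray: Fixed open grey plastic tray for the hinge plate, with a sample hinge plate fixed on the grey ledge at its rear. Outside 110 (x) x 90 (y) x 12 mm high, inside 104 x 84, floor 3 mm thick. Origin: centre of the tray's underside, at table height; x lengthwise towards the ledge, z up. Ledge from x = 55 to 99 mm, 12 mm high; the sample (top 25 mm above the table, long axis along y) cannot be moved.
- funnel_jar: Fixed glass jar (72 mm diameter, inside 66, 75 mm high) with a tin funnel fixed in its neck: mouth 99 mm inside diameter at 98 mm above the table, throat 42 mm inside diameter from 57 to 46 mm above the table. A spring let go over the middle drops into the jar. Origin: centre of the jar's underside, at table height; z up along the axis.
There are look-alikes about, which are no part of the job. What is shaped like the long_slide but blue is not meant.

How it is judged:
By the outcome, as a careful person would: the job done as asked, in the order asked, and still so for the second after the job is handed in, with the robot touching nothing.
It also fails if it takes over 125 s, if anything falls off the work surface, if the arm or the gripper's body presses on something with over 40 N, if the wrist force passes 120 N, or if a joint passes its speed limit or range.

## Working session

There is one attempt and no reset: what is moved stays moved. The work goes in short steps, Python scripts to look and compute and a tool call to move; the robot and the scene stay as the last step left them, time stands still between calls to the robot, and variables do not carry over. Pictures are saved under pics/ and viewed, at most 17 in all, crops included, and the job is handed in when it is done.

Besides the shell and the picture viewer there is one more tool, called by a JSON object that holds its "method" and its "body", one argument or row to a line. play_rows: Moves the arm, as the interface text tells. Its arguments: {"type":"object","properties":{"series":{"type":"array"},"force":{"type":"number"}},"required":["series"]}

```bash
mkdir -p pics
cat > h.py <<'E'
import numpy as np, cv2
from rig import telemetry, cams, hand_in
def grab(n,name):
    d=cams.get_image(n); np.savez('pics/'+name+'.npz',**{k:np.array(v) for k,v in d.items()})
    cv2.imwrite('pics/'+name+'.png',d['img'][:,:,::-1]); return d
def load(name): return dict(np.load('pics/'+name+'.npz'))
def ray(d,uv,z):
    p=cv2.undistortPoints(np.array(uv,float).reshape(-1,1,2),d['intrinsics'],d['D'])[:,0]
    r=np.c_[p,np.ones(len(p))]@np.array(d['attitude']).T; o=np.array(d['origin'])
    return o+r*((z-o[2])/r[:,2:])
E
python3 - <<'E'
from h import *
for n in('scene','top'):
    d=grab(n,n+'0'); print(n,np.round(d['origin'],3),np.round(d['attitude'],2).tolist(),np.round(d['intrinsics'],0).tolist())
    cv2.imwrite(f'pics/{n}0b.png',cv2.resize(d['img'][:,:,::-1],(800,600),interpolation=cv2.INTER_CUBIC))
s=telemetry.state();print(s['time'],np.round(s['position'],3),np.round(s['eef_rot'],3).tolist(),s['contact_force'],s['grip_width'])
E
```

```text
scene [ 0.843 -0.221  0.66 ] [[0.46, 0.71, -0.54], [0.89, -0.36, 0.29], [0.01, -0.61, -0.79]] [[351.0, 0.0, 260.0], [0.0, 351.0, 192.0], [0.0, 0.0, 1.0]]
top [0.278 0.013 1.038] [[-0.03, -0.99, 0.15], [-1.0, 0.03, 0.0], [-0.01, -0.15, -0.99]] [[434.0, 0.0, 255.0], [0.0, 434.0, 195.0], [0.0, 0.0, 1.0]]
0.1 [ 0.234 -0.498  0.208] [[0.905, 0.425, -0.0], [0.425, -0.905, 0.001], [0.0, -0.001, -1.0]] [-0.12783398 -0.14956007  0.83731922] 0.08499906717183105
```

View pics/top0b.png

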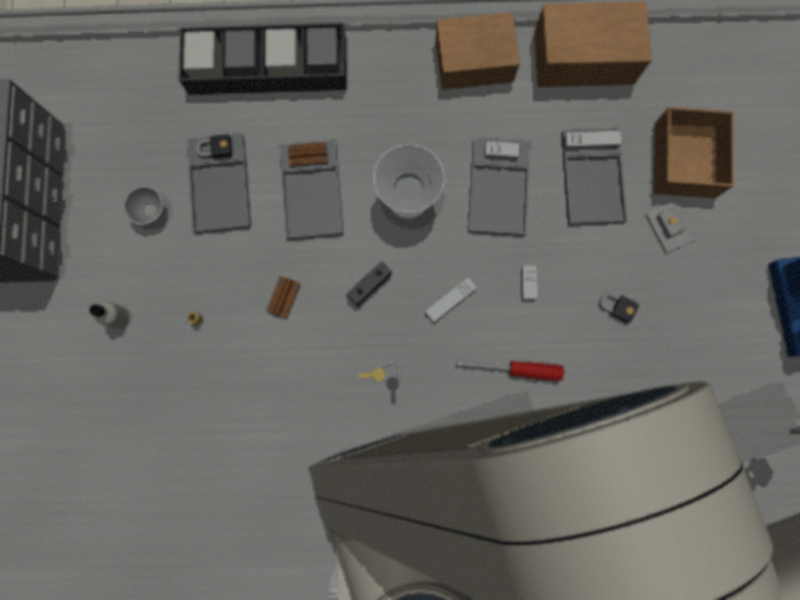

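View pics/scene0b.png

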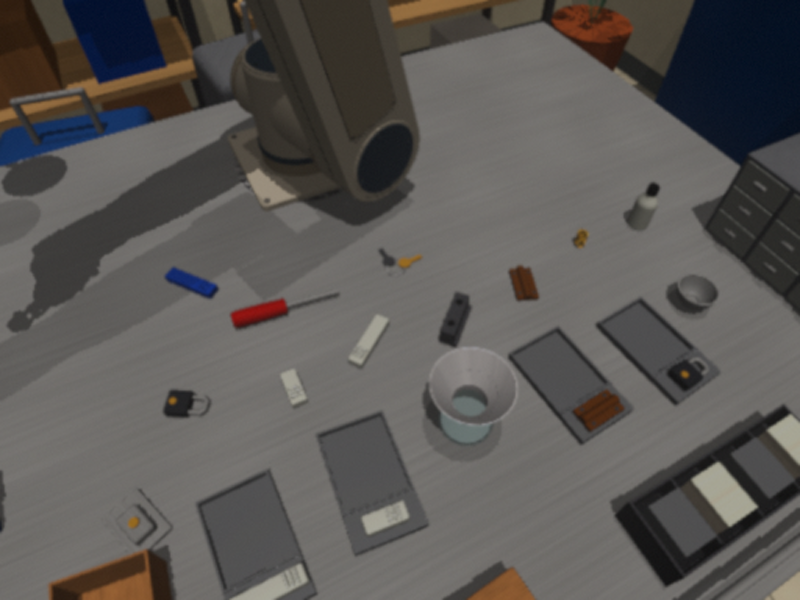

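The top view (800×600) shows these candidates:
- **Padlock:** loose one at (622,308). Look-alikes are the one on a card at (668,225) and the sample at (220,147).
- **Long slide:** white, loose at (451,300). Look-alikes are the sample at (593,138) and the blue one, seen in the scene view at (191,282).
- **Short slide:** loose at (530,282). The look-alike is the sample at (502,150).
- **Hinge plate:** loose at (284,298). Look-alikes are the sample at (308,154) and the dark vise jaw at (369,285).
- **Spring:** (194,318). The brass key at (375,375) could be confused with it.

The trays are padlock (219,195), hinge (313,205), short (498,200) and long (594,190). The jar is at (408,185).

Run:
```python
from h import *
T=load('top0')['img'][:,:,::-1];S=load('scene0')['img'][:,:,::-1]
def c(I,u,v,r=25):
    u,v=int(u*.64),int(v*.64); return cv2.resize(I[v-r:v+r,u-r:u+r],(200,200),interpolation=cv2.INTER_CUBIC)
a=[(622,308),(451,300),(530,282),(194,318)]
b=[(185,404),(369,340),(293,388),(582,238)]
cc=[(668,225),(284,298),(524,282),(502,150)]
cv2.imwrite('pics/crop1.png',np.vstack([np.hstack([c(T,*p) for p in a]),np.hstack([c(S,*p) for p in b]),np.hstack([c(T,*cc[0]),c(T,*cc[1]),c(S,*cc[2]),c(T,*cc[3])])]))
```

```text
(no output)
```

View pics/crop1.png

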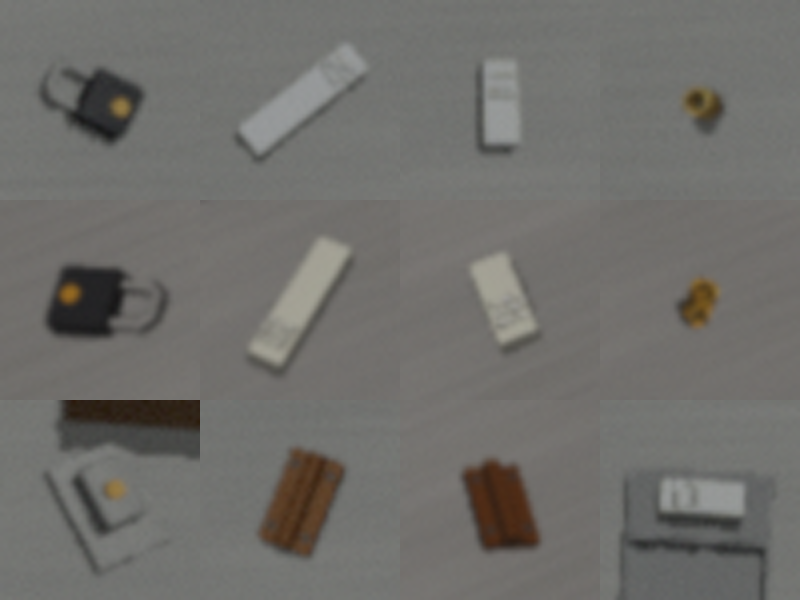

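The crop confirms the choices: gunmetal padlock with shackle (the other is a pale padlock on a card), white ribbed long and short slides, bronze hinge plate, and an upright coil spring. Next I'll measure them.

```bash
cat > meas.py <<'E'
from h import *
def blob(d,c800,r,fn):
    I=cv2.cvtColor(d['img'],cv2.COLOR_RGB2HSV).astype(int); c=np.array(c800)*.64
    m=fn(I[...,0],I[...,1],I[...,2]).astype(np.uint8); w=np.zeros_like(m); cv2.rectangle(w,*[tuple(int(x) for x in c+s*r) for s in(-1,1)],1,-1)
    m*=w; n,l,st,ce=cv2.connectedComponentsWithStats(m); k=1+np.argmax(st[1:,4])
    v,u=np.nonzero(l==k); return np.c_[u,v].astype(float),(l==k).astype(np.uint8)
def rect(d,p,z):
    q=ray(d,p,z)[:,:2]*1000; (c,s,a)=cv2.minAreaRect(q.astype(np.float32))
    if s[0]<s[1]: s=s[::-1]; a+=90
    return dict(area_c=np.round(q.mean(0),1),rc=np.round(c,1),size=np.round(s,1),ang=round((a+90)%180-90,1))
white=lambda h,s,v:(v>150)&(s<60)
bronze=lambda h,s,v:(s>100)&(h<16)
brass=lambda h,s,v:(s>110)&(h>12)&(h<35)
dark=lambda h,s,v:v<70
E
python3 - <<'E'
from meas import *
T=load('top0');S=load('scene0')
I=T['img']
for n,(u,v) in dict(floorL=(594,190),floorS=(498,200),floorH=(313,205),floorP=(219,195),table=(540,190),ledgeP=(245,142),padlock=(625,300),white=(445,303)).items(): print(n,I[int(v*.64)-1:int(v*.64)+2,int(u*.64)-1:int(u*.64)+2].mean((0,1)).round())
for n,t,s,r,f,z in [('long',(451,300),(369,340),25,white,.014),('short',(530,282),(293,388),20,white,.014),('hinge',(284,298),(524,282),22,bronze,.007),('spring',(194,318),(582,238),12,brass,.02),('padl',(627,308),(182,404),20,dark,.012),('brassdot',(628,310),(174,400),14,brass,.016)]:
    for d,c in((T,t),(S,s)):
        p,_=blob(d,c,r,f); print(n,len(p),p.mean(0).round(1),rect(d,p,z))
for n,c in dict(L=(594,190),S=(498,200),H=(313,205),P=(219,195)).items():
    p,_=blob(T,c,34,lambda h,s,v:(v<82)); print(n,len(p),rect(T,p,.005))
E
```

```text
floorL [97. 99. 98.]
floorS [ 99. 101. 101.]
floorH [97. 98. 98.]
floorP [93. 95. 95.]
table [117. 118. 115.]
ledgeP [88. 89. 88.]
padlock [50. 51. 52.]
white [150. 153. 153.]
long 129 [284.7 193.7] {'area_c': array([436.6, -55.8]), 'rc': array([436.5, -55.4]), 'size': array([54.6, 14.2]), 'ang': -52.8}
long 170 [237.8 212.7] {'area_c': array([436.7, -58.1]), 'rc': array([436.3, -57.6]), 'size': array([58.5, 17.2]), 'ang': -52.9}
short 50 [339.2 184.4] {'area_c': array([ 455.5, -187.1]), 'rc': array([ 455.4, -186.6]), 'size': array([17. , 14.4]), 'ang': -1.6}
short 90 [185.5 242.6] {'area_c': array([ 455.7, -187.8]), 'rc': array([ 455.9, -188. ]), 'size': array([26.2, 17.2]), 'ang': -0.8}
hinge 277 [181.  190.1] {'area_c': array([453.4, 193.4]), 'rc': array([453.6, 193.3]), 'size': array([56.9, 30.9]), 'ang': -21.7}
hinge 259 [334.8 181. ] {'area_c': array([454.8, 191.3]), 'rc': array([453.7, 191.9]), 'size': array([61.7, 33.1]), 'ang': -21.4}
spring 33 [124.2 203.5] {'area_c': array([422.7, 326.2]), 'rc': array([422.6, 325.7]), 'size': array([16.9, 12. ]), 'ang': 88.5}
spring 62 [37
[... 406 characters left out ...]
4] {'area_c': array([ 417.3, -335.6]), 'rc': array([ 417.2, -335.3]), 'size': array([7.5, 7.1]), 'ang': -4.4}
brassdot 24 [110.1 256. ] {'area_c': array([ 416.9, -336.9]), 'rc': array([ 417.1, -336.4]), 'size': array([10.9,  9.1]), 'ang': 63.6}
L 482 {'area_c': array([ 635. , -294.1]), 'rc': array([ 629.4, -297.8]), 'size': array([147.8,  92.9]), 'ang': -0.0}
S 100 {'area_c': array([ 652.7, -151.5]), 'rc': array([ 653.3, -149.7]), 'size': array([85.3, 11.4]), 'ang': 82.6}
H 278 {'area_c': array([666.7, 154.9]), 'rc': array([662.1, 163.1]), 'size': array([93.8, 58.5]), 'ang': -62.5}
P 558 {'area_c': array([650.3, 297.6]), 'rc': array([636.8, 296. ]), 'size': array([152.7,  90.6]), 'ang': 4.7}
```

Run:
```python
from meas import *
T=load('top0');S=load('scene0')
def show(n,d,p,z): print(n,len(p),p.mean(0).round(1),rect(d,p,z))
for n,t,s,r in [('long',(451,300),(369,340),25),('short',(530,282),(293,388),20)]:
    show(n,T,blob(T,t,r,lambda h,s,v:v>130)[0],.014)
    show(n,S,blob(S,s,r,lambda h,s,v:v>138)[0],.014)
for n,c,cs in [('L',(594,190),(250,530)),('S',(498,200),(365,465)),('H',(313,205),(565,375)),('P',(219,195),(655,345))]:
    for d,cc,th,r in((T,c,106,34),(S,cs,92,45)):
        g=cv2.GaussianBlur(d['img'],(5,5),0).mean(2)
        dd=dict(d); I=np.repeat(g[...,None],3,2).astype(np.uint8); dd['img']=I
        c0=(np.array(cc)*.64).astype(int)
        p,m=blob(dd,cc,r,lambda h,s,v:v<th)
        show(n+(' T' if d is T else ' S')+str(g[c0[1],c0[0]]),d,p,.006)
        d['m']=d.get('m',0)+m
for d,n in((T,'t'),(S,'s')):
    o=d['img'][:,:,::-1].copy(); cs,_=cv2.findContours(d['m'].astype(np.uint8),0,1); cv2.drawContours(o,cs,-1,(0,255,0),1)
    d['o']=o
cv2.imwrite('pics/m1.png',np.hstack([cv2.resize(T['o'][75:165,80:480],(800,180)),]*1)); 
cv2.imwrite('pics/m1.png',np.vstack([cv2.resize(T['o'][75:165,100:460],(800,200)),cv2.resize(S['o'][180:384,80:480],(800,400))]))
```

```text
long 289 [288.2 190.9] {'area_c': array([443.1, -64.3]), 'rc': array([443.4, -64.9]), 'size': array([83.3, 20.3]), 'ang': -53.4}
long 256 [235.9 215.7] {'area_c': array([441.9, -65.1]), 'rc': array([442.5, -66.1]), 'size': array([83.6, 19.4]), 'ang': -52.9}
short 180 [338.9 180. ] {'area_c': array([ 466.3, -186.9]), 'rc': array([ 466.4, -187.1]), 'size': array([49.1, 19.2]), 'ang': -3.1}
short 191 [187.1 246.7] {'area_c': array([ 466. , -188.1]), 'rc': array([ 465.9, -188.1]), 'size': array([50. , 19.3]), 'ang': -1.9}
L T98.0 2153 [379.3 118.3] {'area_c': array([ 620.3, -297.1]), 'rc': array([ 626.7, -297.9]), 'size': array([152.7,  99.3]), 'ang': 0.1}
L S82.33333333333333 3673 [160.5 342.6] {'area_c': array([ 621.4, -298.3]), 'rc': array([ 635.1, -299.3]), 'size': array([158.8,  93.7]), 'ang': 0.3}
S T100.33333333333333 2139 [318.4 124.4] {'area_c': array([ 608.8, -145.8]), 'rc': array([ 614.2, -146. ]), 'size': array([152.8,  96.6]), 'ang': -5.3}
S S82.0 3230 [235.6 302.6] {'area_c': array([ 615. , -147.4]), 'rc': array([ 622., -149.]), 'size': array([158.9,  90.9]), 'ang': -5.4}
H T97.66666666666667 2199 [199.1 125.3] {'area_c': array([614.9, 148.8]), 'rc': array([616.6, 148.6]), 'size': array([151.6,  94.8]), 'ang': 3.3}
H S79.66666666666667 3004 [364.3 246. ] {'area_c': array([629. , 146.6]), 'rc': array([625.2, 147.7]), 'size': array([158.8,  99.2]), 'ang': 3.6}
P T94.33333333333333 2369 [139.7 119.7] {'area_c': array([633.9, 296.4]), 'rc': array([636.3, 295.9]), 'size': array([161.2,  98. ]), 'ang': 4.6}
P S78.66666666666667 2642 [420.5 224.1] {'area_c': array([643.1, 293.9]), 'rc': array([640. , 295.2]), 'size': array([158. , 103.2]), 'ang': 4.6}
```

View pics/m1.png

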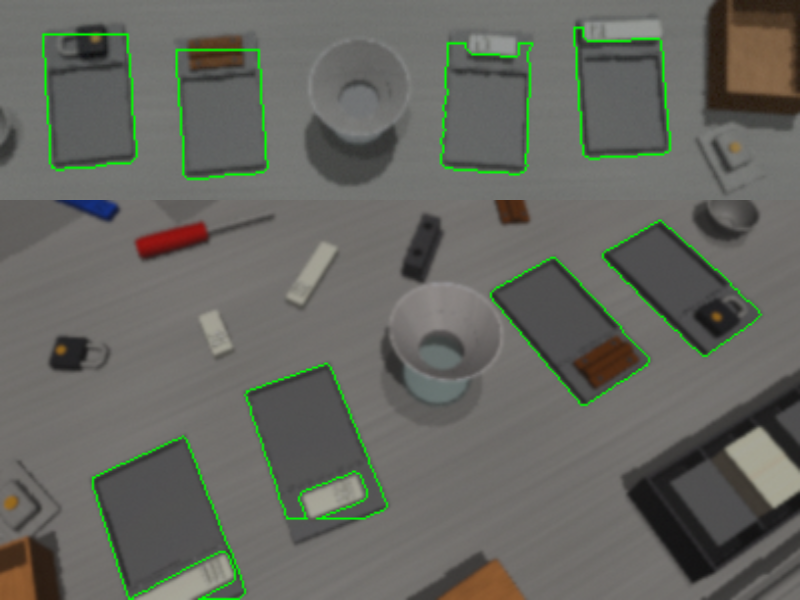

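The outlines fit the trays. The scene view shows all four, and the front edges agree within about 5 mm. Now the jar and a planner that turns world targets into rows.

```bash
cat > plan.py <<'E'
import sys
from h import *
def plan(wps,stp=.036,ang=6.,start=None):
    """wps: (x,y,z,psi_deg,opening) ; prints rows in tool axes, tool pointing down"""
    s=telemetry.state(); R=s['eef_rot']=np.array(s['eef_rot']); P=np.array(s['position']); psi=np.degrees(np.arctan2(R[1,0],R[0,0]))
    print('now',np.round(P,4),'psi',round(psi,1),'tilt',np.round(np.degrees(R[:2,2]),2),'t',round(s['time'],1),'F',np.round(s['contact_force'],1),'w',round(s['grip_width'],4))
    if start is not None: P=np.array(start[:3]);psi=start[3]
    rows=[]
    for x,y,z,a,g in wps:
        da=(a-psi); n=int(max(1,np.ceil(np.linalg.norm(P-[x,y,z])/stp-1e-6),np.ceil(abs(da)/ang)))
        P0=P.copy();a0=psi
        for i in range(1,n+1):
            t=P0+(np.array([x,y,z])-P0)*i/n; c,sn=np.cos(np.radians(psi)),np.sin(np.radians(psi))
            A=np.array([[c,sn,0],[sn,-c,0],[0,0,-1]])
            d=np.round(A.T@(t-P),3); dt=-round(a0+da*i/n-psi,1)
            P=P+A@d; psi-=dt
            rows.append([*d.tolist(),0,0,dt,g])
    for i in range(0,len(rows),10): print(str([[float('%g'%v) for v in r] for r in rows[i:i+10]]).replace('.0,',',').replace(' ',''))
E
python3 - <<'E'
from meas import *
from plan import plan
T=load('top0');S=load('scene0')
for d,c,r,th in((T,(409,178),30,135),(S,(473,390),40,120)):
    g=d['img'].mean(2); c0=(np.array(c)*.64)
    p,m=blob(d,c,r,lambda h,s,v:v>th); h=cv2.convexHull(p.astype(np.float32)); e=cv2.fitEllipse(h); q=ray(d,h[:,0],.098)[:,:2]*1000
    print(e[0],cv2.minEnclosingCircle(q.astype(np.float32)),ray(d,[e[0]],.098)*1000)
plan([(.421,-.329,.12,61,.075),(.421,-.329,.05,61,.075)])
E
```

```text
Traceback (most recent call last):
cv2.error: OpenCV(4.12.0) /io/opencv/modules/imgproc/src/shapedescr.cpp:361: error: (-201:Incorrect size of input array) There should be at least 5 points to fit the ellipse in function 'fitEllipseNoDirect'
```

Run:
```python
from meas import *
from plan import plan
T=load('top0');S=load('scene0')
print(ray(T,[(261.6,114.6),(238.6,114.6),(284.6,114.6)],.098)*1000, ray(S,[(303.3,349-100)],.098)*1000)
for d,c in((T,(409,178)),(S,(473,386))):
    c0=(np.array(c)*.64); e=cv2.Canny(cv2.resize(d['img'],None,fx=2,fy=2,interpolation=3),40,90); v,u=np.nonzero(e); p=np.c_[u,v]/2.
    q=ray(d,p,.098)[:,:2]*1000; c1=ray(d,[c0],.098)[0,:2]*1000
    best=max(((np.sum(abs(np.hypot(*(q-c1-[a,b]).T)-r)<2),c1+[a,b],r) for a in range(-24,25,2) for b in range(-24,25,2) for r in(49,51)),key=lambda t:t[0]); print(best)
plan([(.421,-.329,.12,61,.075),(.421,-.329,.05,61,.075)])
```

```text
[[605.62438653  -4.7316672   98.        ]
 [607.12807821  47.17020314  98.        ]
 [604.14136236 -56.59667584  98.        ]] [[614.39548199  -7.77181775  98.        ]]
(np.int64(196), array([605.21387672,  -5.13883822]), 51)
(np.int64(358), array([606.51437041,  -6.62178331]), 51)
now [ 0.2336 -0.4976  0.2081] psi 25.1 tilt [-0.02  0.07] t 0.1 F [-0.1 -0.1  0.8] w 0.085
[[0.03,-0.009,0.011,0,0,-4.5,0.075],[0.031,-0.007,0.011,0,0,-4.5,0.075],[0.031,-0.004,0.011,0,0,-4.4,0.075],[0.032,-0.002,0.011,0,0,-4.5,0.075],[0.031,0.001,0.011,0,0,-4.5,0.075],[0.032,0.003,0.011,0,0,-4.5,0.075],[0.031,0.005,0.011,0,0,-4.5,0.075],[0.03,0.008,0.011,0,0,-4.5,0.075],[0,-0,0.035,0,0,0,0.075],[0,-0,0.035,0,0,0,0.075]]
```

{"method": "play_rows", "body": {
  "series": [
    [0.03, -0.009, 0.011, 0, 0, -4.5, 0.075],
    [0.031, -0.007, 0.011, 0, 0, -4.5, 0.075],
    [0.031, -0.004, 0.011, 0, 0, -4.4, 0.075],
    [0.032, -0.002, 0.011, 0, 0, -4.5, 0.075],
    [0.031, 0.001, 0.011, 0, 0, -4.5, 0.075],
    [0.032, 0.003, 0.011, 0, 0, -4.5, 0.075],
    [0.031, 0.005, 0.011, 0, 0, -4.5, 0.075],
    [0.03, 0.008, 0.011, 0, 0, -4.5, 0.075],
    [0, 0, 0.035, 0, 0, 0, 0.065],
    [0, 0, 0.015, 0, 0, 0, 0.065]
  ],
  "force": 40
}}

```text
time: 1.1
position: [0.4209, -0.3275, 0.0681]
eef_rot: [[0.482, 0.876, -0.002], [0.876, -0.482, 0.002], [0.001, -0.003, -1.0]]
contact_force: [-0.7, -0.3, 1.1]
grip_width: 0.0651
gripper_force: 0.0
```

Run:
```python
from meas import *
from plan import plan
d=grab('top','top1');s=grab('scene','scene1')
c=lambda I,u,v,r:cv2.resize(I['img'][max(0,v-r):v+r,max(0,u-r):u+r,::-1],(400,400),interpolation=2)
cv2.imwrite('pics/c2.png',np.hstack([c(d,398,197,45),c(s,118,258,45)]))
plan([(.421,-.329,.04,61,.065),(.421,-.329,.003,61,.065)],stp=.02)
```

```text
now [ 0.4201 -0.3279  0.0684] psi 61.1 tilt [-0.18  0.2 ] t 1.2 F [ 0.5 -0.1  0.7] w 0.0652
[[-0,0.001,0.014,0,0,0,0.065],[-0.001,0,0.014,0,0,0.1,0.065],[0,0,0.019,0,0,-0,0.065],[0,0,0.018,0,0,-0,0.065]]
```

View pics/c2.png

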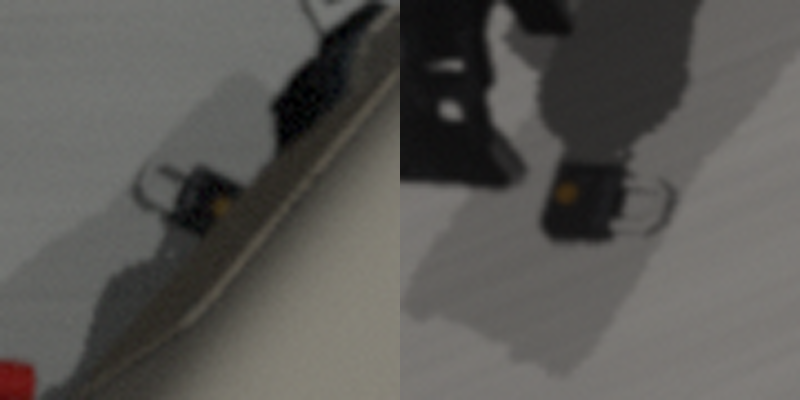

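The padlock sits between the open fingers, at (585,200) in the scene crop, with its shackle pointing right along tool x. I'll descend and grip.

{"method": "play_rows", "body": {
  "series": [
    [0, 0, 0.014, 0, 0, 0, 0.065],
    [0, 0, 0.014, 0, 0, 0, 0.065],
    [0, 0, 0.018, 0, 0, 0, 0.065],
    [0, 0, 0.018, 0, 0, 0, 0.065],
    [0, 0, 0, 0, 0, 0, 0.065],
    [0, 0, 0, 0, 0, 0, 0.02],
    [0, 0, 0, 0, 0, 0, 0.02],
    [0, 0, 0, 0, 0, 0, 0.02],
    [0, 0, 0, 0, 0, 0, 0.02],
    [0, 0, 0, 0, 0, 0, 0.02]
  ],
  "force": 40
}}

```text
time: 2.2
position: [0.4212, -0.3295, 0.0071]
eef_rot: [[0.484, 0.875, 0.0], [0.875, -0.484, -0.0], [-0.0, 0.001, -1.0]]
contact_force: [-0.8, -0.0, -0.9]
grip_width: 0.0201
gripper_force: 0.0
```

{"method": "play_rows", "body": {
  "series": [
    [0, 0, 0, 0, 0, 0, 0.02],
    [0, 0, 0, 0, 0, 0, 0.02],
    [0, 0, -0.01, 0, 0, 0, 0.02],
    [0, 0, -0.02, 0, 0, 0, 0.02],
    [0, 0, -0.03, 0, 0, 0, 0.02],
    [0, 0, -0.03, 0, 0, 0, 0.02],
    [0, 0, -0.03, 0, 0, 0, 0.02],
    [0, 0, -0.03, 0, 0, 0, 0.02],
    [0, 0, 0, 0, 0, 0, 0.02]
  ]
}}

```text
time: 3.1
position: [0.4223, -0.3307, 0.1614]
eef_rot: [[0.484, 0.875, 0.005], [0.875, -0.484, -0.005], [-0.002, 0.007, -1.0]]
contact_force: [0.5, -1.1, 0.8]
grip_width: 0.02
gripper_force: 0.0
```

Run:
```python
from plan import *
# tray P (616,294) dir 4.6: block at local y -11
plan([(.617,.283,.16,94.6,.02),(.617,.283,.05,94.6,.02),(.617,.283,.015,94.6,.02)])
```

```text
now [ 0.4223 -0.3307  0.1614] psi 61.0 tilt [ 0.27 -0.29] t 3.1 F [ 0.5 -1.1  0.8] w 0.02
[[0.035,-0.007,0,0,0,-1.9,0.02],[0.035,-0.006,0,0,0,-1.8,0.02],[0.036,-0.005,0,0,0,-1.9,0.02],[0.035,-0.003,0,0,0,-1.9,0.02],[0.036,-0.003,0,0,0,-1.8,0.02],[0.036,-0.001,0,0,0,-1.9,0.02],[0.036,-0,0.001,0,0,-1.8,0.02],[0.035,0.001,-0,0,0,-1.9,0.02],[0.036,0.002,-0,0,0,-1.9,0.02],[0.036,0.004,-0,0,0,-1.8,0.02]]
[[0.035,0.004,-0,0,0,-1.9,0.02],[0.035,0.006,-0,0,0,-1.9,0.02],[0.036,0.007,0,0,0,-1.8,0.02],[0.034,0.008,0,0,0,-1.9,0.02],[0.035,0.009,0,0,0,-1.9,0.02],[0.034,0.01,0,0,0,-1.8,0.02],[0.034,0.011,0,0,0,-1.9,0.02],[0.034,0.013,0,0,0,-1.9,0.02],[-0,-0,0.028,0,0,0,0.02],[-0,-0,0.027,0,0,0,0.02]]
[[-0,-0,0.028,0,0,0,0.02],[-0,-0,0.027,0,0,0,0.02],[-0,-0,0.035,0,0,0,0.02]]
```

The grip closed on nothing, so I'm looking before going further.

Run:
```python
from meas import *
d=grab('top','top2');s=grab('scene','scene2')
c=lambda I,u,v,r:cv2.resize(I['img'][max(0,v-r):v+r,max(0,u-r):u+r,::-1],(400,400),interpolation=2)
cv2.imwrite('pics/c3.png',np.hstack([c(d,398,197,50),c(s,118,258,60)]))
p,_=blob(s,(174,400),16,brass); print(p.mean(0),ray(s,[p.mean(0)],.016)*1000)
```

```text
[110. 256.] [[ 416.76227329 -337.09738487   16.        ]]
```

View pics/c3.png

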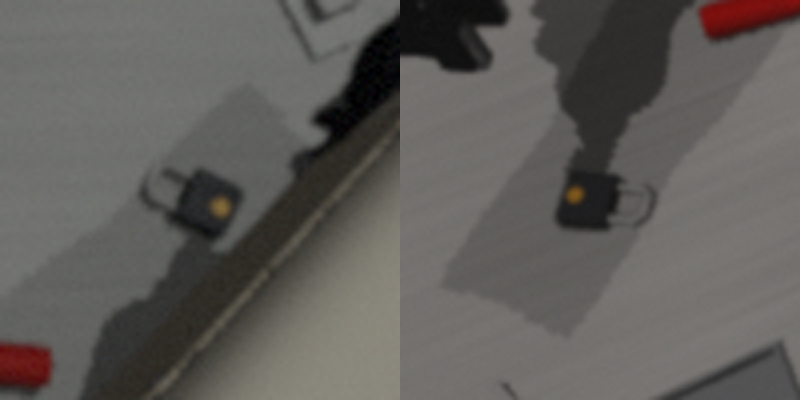

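The padlock at (600,200) in the right crop hasn't moved, so the fingers must have closed above it or beside it. I'll go back down open and look before closing.

{"method": "play_rows", "body": {
  "series": [
    [0, 0, 0.03, 0, 0, 0, 0.065],
    [0, 0, 0.03, 0, 0, 0, 0.065],
    [0, 0, 0.03, 0, 0, 0, 0.065],
    [0, 0, 0.03, 0, 0, 0, 0.065],
    [0, 0, 0.02, 0, 0, 0, 0.065],
    [0, 0, 0.01, 0, 0, 0, 0.065],
    [0, 0, 0.005, 0, 0, 0, 0.065],
    [0, 0, 0, 0, 0, 0, 0.065]
  ]
}}

```text
time: 4.0
position: [0.4209, -0.3293, 0.0014]
eef_rot: [[0.484, 0.875, -0.001], [0.875, -0.484, 0.001], [0.0, -0.001, -1.0]]
contact_force: [-0.1, -0.3, -0.2]
grip_width: 0.0654
gripper_force: 0.0
```

Run:
```python
from meas import *
s=grab('scene','scene3');d=grab('top','top3')
c=lambda I,u,v,r:cv2.resize(I['img'][max(0,v-r):v+r,max(0,u-r):u+r,::-1],(400,400),interpolation=2)
st=telemetry.state();P=np.array(st['position']);print(P,st['contact_force'],st['grip_width'])
R=np.array(st['eef_rot']); A=s['attitude'];
for q in (P,P+R[:,1]*.0325,P-R[:,1]*.0325):
    rv=cv2.Rodrigues(np.array(A).T)[0]; t=-np.array(A).T@s['origin']; u=cv2.projectPoints(q.reshape(1,3),rv,t,s['intrinsics'],s['D'])[0].ravel(); print(u)
    cv2.circle(s['img'],(int(round(u[0])),int(round(u[1]))),1,(0,255,0),-1)
cv2.imwrite('pics/c4.png',np.hstack([c(d,398,197,50),c(s,118,238,70)]))
```

```text
[ 0.42139589 -0.32972761  0.00240253] [-0.3066632  -0.23541864 -0.32305564] 0.06553564667470646
[116.20457129 259.40938023]
[111.91311351 273.99447714]
[120.30788    245.55125255]
```

View pics/c4.png

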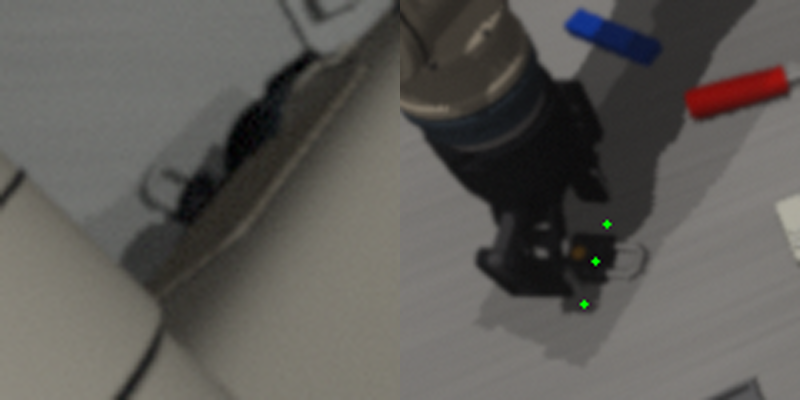

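The fingertips are clearly higher than the nominal TCP when open, because of the swing. I'll close here at z ≈ 2 mm and check the width.

{"method": "play_rows", "body": {
  "series": [
    [0, 0, 0, 0, 0, 0, 0.03],
    [0, 0, 0, 0, 0, 0, 0.03],
    [0, 0, 0, 0, 0, 0, 0.03],
    [0, 0, 0, 0, 0, 0, 0.03],
    [0, 0, 0, 0, 0, 0, 0.03],
    [0, 0, 0, 0, 0, 0, 0.03]
  ],
  "force": 40
}}

```text
time: 4.7
position: [0.421, -0.3294, 0.0017]
eef_rot: [[0.484, 0.875, 0.0], [0.875, -0.484, -0.0], [-0.0, 0.0, -1.0]]
contact_force: [-0.6, 0.0, 0.5]
grip_width: 0.03
gripper_force: 0.0
```

Run:
```python
from meas import *
s=grab('scene','scene4')
st=telemetry.state();P=np.array(st['position']);print(P,st['contact_force'],st['grip_width'])
R=np.array(st['eef_rot']); A=s['attitude']; 
rv=cv2.Rodrigues(np.array(A).T)[0]; t=-np.array(A).T@s['origin']
for h,c in((0,(0,255,0)),(.019,(255,0,0)),(.073,(0,255,255))):
  for w in(-.015,.015):
    q=P-R[:,2]*h+R[:,1]*w; u=cv2.projectPoints(q.reshape(1,3),rv,t,s['intrinsics'],s['D'])[0].ravel(); print(u.round())
    cv2.circle(s['img'],(int(round(u[0])),int(round(u[1]))),0,c,-1)
I=s['img'][190:310,50:210,::-1]; I=np.clip(I.astype(float)*1.8,0,255).astype(np.uint8)
cv2.imwrite('pics/c5.png',cv2.resize(I,(800,600),interpolation=2))
```

```text
[ 0.42105452 -0.32938154  0.00168773] [-0.43682665  0.1021113   0.0272504 ] 0.029963300430362206
[118. 253.]
[114. 266.]
[115. 249.]
[111. 262.]
[107. 235.]
[102. 249.]
```

View pics/c5.png

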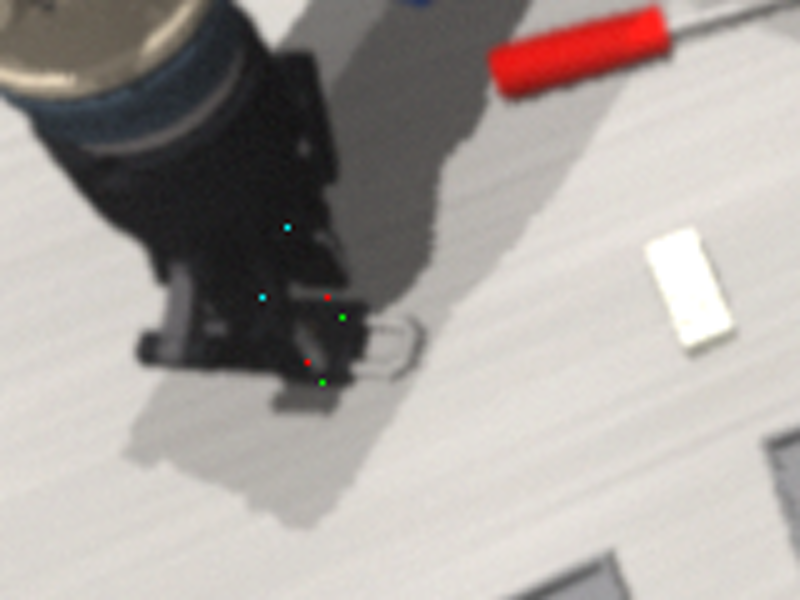

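The far finger's tip is at (350,285), and a dark patch shows beside the block at (308,395). The image doesn't settle the tip height, so I'll probe gently downward and watch the force.

{"method": "play_rows", "body": {
  "series": [
    [0, 0, 0.001, 0, 0, 0, 0.03],
    [0, 0, 0.001, 0, 0, 0, 0.03],
    [0, 0, 0, 0, 0, 0, 0.03]
  ]
}}

```text
time: 5.05
position: [0.421, -0.3293, -0.0005]
eef_rot: [[0.484, 0.875, -0.0], [0.875, -0.484, 0.0], [0.0, -0.0, -1.0]]
contact_force: [-0.5, 0.2, 0.2]
grip_width: 0.0297
gripper_force: 0.0
```

{"method": "play_rows", "body": {
  "series": [
    [0, 0, 0.001, 0, 0, 0, 0.03],
    [0, 0, 0, 0, 0, 0, 0.03]
  ]
}}

```text
time: 5.25
position: [0.421, -0.3294, -0.0014]
eef_rot: [[0.484, 0.875, -0.0], [0.875, -0.484, 0.0], [0.0, -0.0, -1.0]]
contact_force: [-0.3, 0.4, 0.6]
grip_width: 0.0302
gripper_force: 0.0
```

{"method": "play_rows", "body": {
  "series": [
    [0, 0, 0.001, 0, 0, 0, 0.03],
    [0, 0, 0.001, 0, 0, 0, 0.03],
    [0, 0, 0, 0, 0, 0, 0.03]
  ]
}}

```text
time: 5.55
position: [0.421, -0.3293, -0.0035]
eef_rot: [[0.484, 0.875, -0.0], [0.875, -0.484, 0.0], [0.0, -0.0, -1.0]]
contact_force: [0.0, -0.2, 0.8]
grip_width: 0.03
gripper_force: 0.0
```

{"method": "play_rows", "body": {
  "series": [
    [0, 0, 0.001, 0, 0, 0, 0.03],
    [0, 0, 0.001, 0, 0, 0, 0.03],
    [0, 0, 0, 0, 0, 0, 0.03]
  ]
}}

```text
time: 5.85
position: [0.421, -0.3293, -0.0055]
eef_rot: [[0.484, 0.875, -0.0], [0.875, -0.484, 0.0], [0.0, -0.0, -1.0]]
contact_force: [-0.0, 0.7, 0.4]
grip_width: 0.0302
gripper_force: 0.0
```

{"method": "play_rows", "body": {
  "series": [
    [0, 0, 0.001, 0, 0, 0, 0.03],
    [0, 0, 0.001, 0, 0, 0, 0.03],
    [0, 0, 0, 0, 0, 0, 0.03]
  ]
}}

```text
time: 6.15
position: [0.4211, -0.3294, -0.007]
eef_rot: [[0.484, 0.875, 0.0], [0.875, -0.484, -0.0], [-0.0, 0.0, -1.0]]
contact_force: [-0.5, 0.6, 4.7]
grip_width: 0.03
gripper_force: 1.9
```

{"method": "play_rows", "body": {
  "series": [
    [0, 0, 0.001, 0, 0, 0, 0.03],
    [0, 0, 0.001, 0, 0, 0, 0.03],
    [0, 0, 0, 0, 0, 0, 0.03]
  ]
}}

```text
time: 6.45
position: [0.4212, -0.3296, -0.0073]
eef_rot: [[0.484, 0.875, 0.001], [0.875, -0.484, -0.002], [-0.001, 0.002, -1.0]]
contact_force: [-6.4, 5.2, 24.6]
grip_width: 0.0297
gripper_force: 12.6
```

Contact came only at a reported z of −7 mm. The tips were on the block's top (16 mm), so they stand about 23 mm higher than the reported TCP at this opening. I'll back off, open, and descend deeper in small guarded steps.

{"method": "play_rows", "body": {
  "series": [
    [0, 0, -0.003, 0, 0, 0, 0.03],
    [0, 0, -0.005, 0, 0, 0, 0.065],
    [0, 0, 0, 0, 0, 0, 0.065],
    [0, 0, 0, 0, 0, 0, 0.065],
    [0, 0, 0, 0, 0, 0, 0.065],
    [0, 0, 0.004, 0, 0, 0, 0.065],
    [0, 0, 0.004, 0, 0, 0, 0.065],
    [0, 0, 0.002, 0, 0, 0, 0.065],
    [0, 0, 0.001, 0, 0, 0, 0.065],
    [0, 0, 0, 0, 0, 0, 0.065]
  ]
}}

```text
time: 7.45
position: [0.421, -0.3293, -0.0126]
eef_rot: [[0.484, 0.875, -0.0], [0.875, -0.484, 0.0], [0.0, -0.0, -1.0]]
contact_force: [0.4, -0.0, -0.6]
grip_width: 0.0652
gripper_force: 0.0
```

{"method": "play_rows", "body": {
  "series": [
    [0, 0, 0.001, 0, 0, 0, 0.065],
    [0, 0, 0.001, 0, 0, 0, 0.065],
    [0, 0, 0, 0, 0, 0, 0.065]
  ]
}}

```text
time: 7.75
position: [0.421, -0.3294, -0.0144]
eef_rot: [[0.484, 0.875, -0.0], [0.875, -0.484, 0.0], [0.0, -0.0, -1.0]]
contact_force: [0.1, 0.1, 0.6]
grip_width: 0.0646
gripper_force: 0.0
```

{"method": "play_rows", "body": {
  "series": [
    [0, 0, 0.001, 0, 0, 0, 0.065],
    [0, 0, 0.001, 0, 0, 0, 0.065],
    [0, 0, 0, 0, 0, 0, 0.065]
  ]
}}

```text
time: 8.05
position: [0.421, -0.3293, -0.0164]
eef_rot: [[0.484, 0.875, -0.0], [0.875, -0.484, 0.0], [0.0, -0.0, -1.0]]
contact_force: [0.3, 0.6, -0.5]
grip_width: 0.065
gripper_force: 0.0
```

{"method": "play_rows", "body": {
  "series": [
    [0, 0, 0.001, 0, 0, 0, 0.065],
    [0, 0, 0.001, 0, 0, 0, 0.065],
    [0, 0, 0, 0, 0, 0, 0.02],
    [0, 0, 0, 0, 0, 0, 0.02],
    [0, 0, 0, 0, 0, 0, 0.02],
    [0, 0, 0, 0, 0, 0, 0.02],
    [0, 0, 0, 0, 0, 0, 0.02],
    [0, 0, 0, 0, 0, 0, 0.02]
  ],
  "force": 40
}}

```text
time: 8.85
position: [0.4211, -0.3294, -0.0181]
eef_rot: [[0.484, 0.875, 0.0], [0.875, -0.484, -0.0], [-0.0, 0.0, -1.0]]
contact_force: [-1.3, 2.1, 5.5]
grip_width: 0.0325
gripper_force: 40.3
```

Gripped at 40 N, width 32.5 mm. Lifting.

{"method": "play_rows", "body": {
  "series": [
    [0, 0, -0.01, 0, 0, 0, 0.02],
    [0, 0, -0.02, 0, 0, 0, 0.02],
    [0, 0, -0.03, 0, 0, 0, 0.02],
    [0, 0, -0.03, 0, 0, 0, 0.02],
    [0, 0, -0.03, 0, 0, 0, 0.02],
    [0, 0, -0.03, 0, 0, 0, 0.02],
    [0, 0, 0, 0, 0, 0, 0.02]
  ]
}}

```text
time: 9.55
position: [0.4224, -0.3308, 0.136]
eef_rot: [[0.484, 0.875, 0.005], [0.875, -0.484, -0.005], [-0.002, 0.006, -1.0]]
contact_force: [-0.2, -1.2, -1.0]
grip_width: 0.0331
gripper_force: 40.0
```

Run:
```python
from plan import *
plan([(.617,.283,.13,94.6,.02),(.617,.283,.04,94.6,.02),(.617,.283,.005,94.6,.02)])
```

```text
now [ 0.4224 -0.3308  0.136 ] psi 61.0 tilt [ 0.26 -0.28] t 9.6 F [-0.2 -1.2 -1. ] w 0.0331
[[0.035,-0.007,0,0,0,-1.9,0.02],[0.035,-0.006,0.001,0,0,-1.8,0.02],[0.036,-0.005,0,0,0,-1.9,0.02],[0.035,-0.003,0,0,0,-1.9,0.02],[0.036,-0.003,0.001,0,0,-1.8,0.02],[0.036,-0.001,0,0,0,-1.9,0.02],[0.036,-0,0,0,0,-1.8,0.02],[0.035,0.001,0.001,0,0,-1.9,0.02],[0.036,0.002,0,0,0,-1.9,0.02],[0.036,0.004,0,0,0,-1.8,0.02]]
[[0.035,0.004,0.001,0,0,-1.9,0.02],[0.035,0.006,0,0,0,-1.9,0.02],[0.036,0.007,0,0,0,-1.8,0.02],[0.034,0.008,0.001,0,0,-1.9,0.02],[0.035,0.009,0,0,0,-1.9,0.02],[0.034,0.01,0,0,0,-1.8,0.02],[0.034,0.011,0.001,0,0,-1.9,0.02],[0.034,0.013,0,0,0,-1.9,0.02],[-0,-0,0.03,0,0,0,0.02],[-0,-0,0.03,0,0,0,0.02]]
[[-0,-0,0.03,0,0,0,0.02],[-0,-0,0.035,0,0,0,0.02]]
```

{"method": "play_rows", "body": {
  "series": [
    [0.035, -0.007, 0, 0, 0, -1.9, 0.02],
    [0.035, -0.006, 0.001, 0, 0, -1.8, 0.02],
    [0.036, -0.005, 0, 0, 0, -1.9, 0.02],
    [0.035, -0.003, 0, 0, 0, -1.9, 0.02],
    [0.036, -0.003, 0, 0, 0, -1.8, 0.02],
    [0.036, -0.001, 0, 0, 0, -1.9, 0.02],
    [0.036, 0, 0, 0, 0, -1.8, 0.02],
    [0.035, 0.001, 0, 0, 0, -1.9, 0.02],
    [0.036, 0.002, 0, 0, 0, -1.9, 0.02],
    [0.036, 0.004, 0, 0, 0, -1.8, 0.02]
  ]
}}

```text
time: 10.55
position: [0.5296, 0.0133, 0.1303]
eef_rot: [[0.179, 0.984, -0.001], [0.984, -0.179, 0.0], [-0.0, -0.001, -1.0]]
contact_force: [0.6, -0.2, -0.6]
grip_width: 0.0328
gripper_force: 40.0
```

{"method": "play_rows", "body": {
  "series": [
    [0.035, 0.004, 0, 0, 0, -1.9, 0.02],
    [0.035, 0.006, 0, 0, 0, -1.9, 0.02],
    [0.036, 0.007, 0, 0, 0, -1.8, 0.02],
    [0.034, 0.008, 0, 0, 0, -1.9, 0.02],
    [0.035, 0.009, 0, 0, 0, -1.9, 0.02],
    [0.034, 0.01, 0, 0, 0, -1.8, 0.02],
    [0.034, 0.011, 0, 0, 0, -1.9, 0.02],
    [0.034, 0.013, 0, 0, 0, -1.9, 0.02],
    [0, 0, 0.03, 0, 0, 0, 0.02],
    [0, 0, 0, 0, 0, 0, 0.02]
  ]
}}

```text
time: 11.55
position: [0.6138, 0.2849, 0.0962]
eef_rot: [[-0.082, 0.997, -0.007], [0.997, 0.082, -0.002], [-0.002, -0.007, -1.0]]
contact_force: [-1.3, 0.4, -1.5]
grip_width: 0.0329
gripper_force: 40.0
```

Run:
```python
from meas import *
from plan import *
plan([(.617,.283,.005,94.6,.02),(.617,.283,-.012,94.6,.02)],stp=.03)
s=grab('scene','scene5');t=grab('top','top5')
cv2.imwrite('pics/c6.png',np.hstack([cv2.resize(s['img'][150:290,330:500,::-1],(425,350),interpolation=2),cv2.resize(t['img'][60:200,80:230,::-1],(375,350),interpolation=2)]))
```

```text
now [0.6138 0.2849 0.0962] psi 94.7 tilt [-0.39 -0.13] t 11.6 F [-1.3  0.4 -1.5] w 0.0329
[[-0.001,0.001,0.023,0,0,0,0.02],[-0,0.001,0.023,0,0,0.1,0.02],[-0.001,0,0.022,0,0,-0,0.02],[-0,0.001,0.023,0,0,0,0.02],[-0,0,0.017,0,0,0,0.02]]
```

View pics/c6.png

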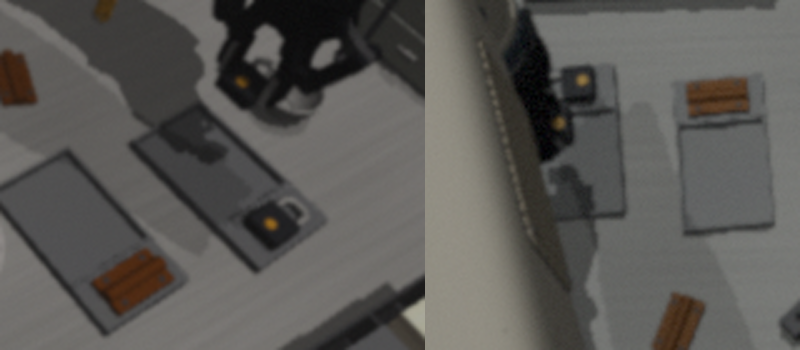

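The padlock is held level, with its body at (240,82) in the scene crop over the empty padlock tray. Lowering.

{"method": "play_rows", "body": {
  "series": [
    [-0.001, 0.001, 0.03, 0, 0, 0, 0.02],
    [-0.001, 0.001, 0.03, 0, 0, 0, 0.02],
    [0, 0.001, 0.025, 0, 0, 0, 0.02],
    [0, 0, 0.015, 0, 0, 0, 0.02],
    [0, 0, 0.005, 0, 0, 0, 0.02],
    [0, 0, 0, 0, 0, 0, 0.02],
    [0, 0, 0, 0, 0, 0, 0.02]
  ]
}}

```text
time: 12.35
position: [0.6201, 0.2827, -0.0026]
eef_rot: [[-0.08, 0.997, 0.002], [0.997, 0.08, 0.001], [0.0, 0.002, -1.0]]
contact_force: [0.7, -0.3, -1.0]
grip_width: 0.0328
gripper_force: 40.1
```

{"method": "play_rows", "body": {
  "series": [
    [0, -0.002, 0.006, 0, 0, 0, 0.02],
    [0, 0, 0.004, 0, 0, 0, 0.02],
    [0, 0, 0.001, 0, 0, 0, 0.02],
    [0, 0, 0, 0, 0, 0, 0.02]
  ]
}}

```text
time: 12.75
position: [0.617, 0.2826, -0.015]
eef_rot: [[-0.081, 0.997, -0.0], [0.997, 0.081, -0.0], [-0.0, -0.0, -1.0]]
contact_force: [-2.2, -0.5, 2.8]
grip_width: 0.033
gripper_force: 40.5
```

{"method": "play_rows", "body": {
  "series": [
    [0, 0, 0.001, 0, 0, 0, 0.02],
    [0, 0, 0, 0, 0, 0, 0.02]
  ]
}}

```text
time: 12.95
position: [0.617, 0.2826, -0.0151]
eef_rot: [[-0.081, 0.997, 0.0], [0.997, 0.081, 0.0], [0.0, 0.0, -1.0]]
contact_force: [-4.3, -2.2, 11.1]
grip_width: 0.033
gripper_force: 41.3
```

Floor contact at the expected height. Releasing and heading for the long slide (443,−65, axis −53°).

{"method": "play_rows", "body": {
  "series": [
    [0, 0, 0, 0, 0, 0, 0.045],
    [0, 0, 0, 0, 0, 0, 0.048],
    [0, 0, 0, 0, 0, 0, 0.048],
    [0, 0, 0, 0, 0, 0, 0.048],
    [0, 0, -0.01, 0, 0, 0, 0.048],
    [0, 0, -0.02, 0, 0, 0, 0.048],
    [0, 0, -0.04, 0, 0, 0, 0.048],
    [0, 0, -0.04, 0, 0, 0, 0.048],
    [0, 0, -0.03, 0, 0, 0, 0.048],
    [0, 0, 0, 0, 0, 0, 0.048]
  ]
}}

```text
time: 13.95
position: [0.6193, 0.2833, 0.1297]
eef_rot: [[-0.081, 0.997, 0.008], [0.997, 0.081, 0.003], [0.002, 0.008, -1.0]]
contact_force: [-0.2, 0.3, 0.4]
grip_width: 0.0481
gripper_force: 0.0
```

Run:
```python
from plan import *
# long: psi 127 (=-53+180), q1=-8 -> q6=-8+180-127=45 ok
plan([(.4428,-.065,.12,127,.05),(.4428,-.065,.03,127,.05)])
```

```text
now [0.6193 0.2833 0.1297] psi 94.6 tilt [0.46 0.15] t 13.9 F [-0.2  0.3  0.4] w 0.0481
[[-0.03,-0.019,0.001,0,0,-2.9,0.05],[-0.03,-0.02,0.001,0,0,-3,0.05],[-0.028,-0.021,0.001,0,0,-2.9,0.05],[-0.027,-0.023,0.001,0,0,-3,0.05],[-0.026,-0.024,0,0,0,-2.9,0.05],[-0.024,-0.026,0.001,0,0,-2.9,0.05],[-0.023,-0.027,0.001,0,0,-3,0.05],[-0.022,-0.028,0.001,0,0,-2.9,0.05],[-0.021,-0.029,0.001,0,0,-3,0.05],[-0.018,-0.03,0.001,0,0,-2.9,0.05]]
[[-0.018,-0.031,0.001,0,0,-3,0.05],[0,-0,0.03,0,0,0,0.05],[0,-0,0.03,0,0,0,0.05],[0,-0,0.03,0,0,0,0.05]]
```

{"method": "play_rows", "body": {
  "series": [
    [-0.03, -0.019, 0.001, 0, 0, -2.9, 0.05],
    [-0.03, -0.02, 0.001, 0, 0, -3, 0.05],
    [-0.028, -0.021, 0.001, 0, 0, -2.9, 0.05],
    [-0.027, -0.023, 0.001, 0, 0, -3, 0.05],
    [-0.026, -0.024, 0, 0, 0, -2.9, 0.05],
    [-0.024, -0.026, 0.001, 0, 0, -2.9, 0.05],
    [-0.023, -0.027, 0.001, 0, 0, -3, 0.05],
    [-0.022, -0.028, 0.001, 0, 0, -2.9, 0.05],
    [-0.021, -0.029, 0.001, 0, 0, -3, 0.05],
    [-0.018, -0.03, 0.001, 0, 0, -2.9, 0.05]
  ]
}}

```text
time: 14.95
position: [0.4557, -0.0347, 0.1147]
eef_rot: [[-0.562, 0.827, 0.0], [0.827, 0.562, -0.0], [-0.0, 0.0, -1.0]]
contact_force: [-0.6, -0.7, 0.4]
grip_width: 0.0504
gripper_force: 0.0
```

{"method": "play_rows", "body": {
  "series": [
    [-0.018, -0.031, 0.001, 0, 0, -3, 0.05],
    [0, 0, 0.03, 0, 0, 0, 0.05],
    [0, 0, 0.03, 0, 0, 0, 0.05],
    [0, 0, 0.02, 0, 0, 0, 0.05],
    [0, 0, 0, 0, 0, 0, 0.05],
    [0, 0, 0, 0, 0, 0, 0.05]
  ]
}}

```text
time: 15.55
position: [0.4411, -0.0658, 0.0341]
eef_rot: [[-0.602, 0.798, -0.0], [0.798, 0.602, 0.0], [0.0, -0.0, -1.0]]
contact_force: [1.3, 0.4, 0.7]
grip_width: 0.0499
gripper_force: 0.0
```

Run:
```python
from meas import *
from plan import *
s=grab('scene','scene6')
p,m=blob(s,(655,345),45,brass);print('padlock dot',ray(s,[p.mean(0)],.019)*1000)
cv2.imwrite('pics/c7.png',cv2.resize(s['img'][150:270,340:500,::-1],(640,480),interpolation=2))
plan([(.4428,-.065,.0,127,.05),(.4428,-.065,-.0185,127,.05)],stp=.03)
```

```text
padlock dot [[694.15197703 290.56338678  19.        ]]
now [ 0.4416 -0.066   0.0346] psi 127.1 tilt [ 0.05 -0.02] t 15.6 F [-0.5  0.5  0.7] w 0.0499
[[0,0.001,0.017,0,0,0,0.05],[0,0.001,0.018,0,0,0.1,0.05],[0,-0,0.018,0,0,-0,0.05]]
```

View pics/c7.png

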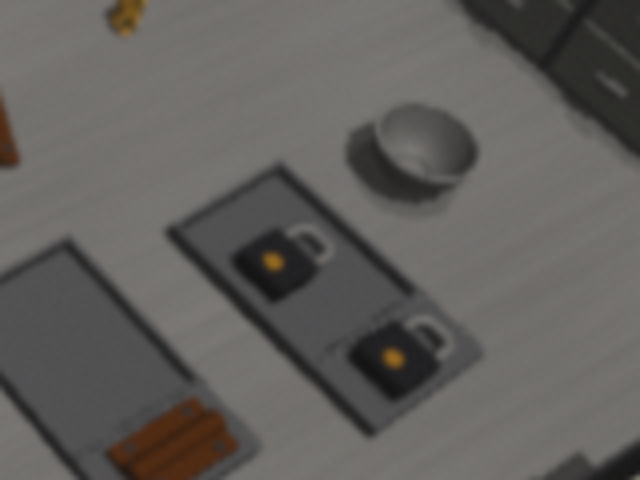

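The padlock lies flat and centred in its tray at (278,258), matching the sample. Now gripping the long slide.

{"method": "play_rows", "body": {
  "series": [
    [0, 0.001, 0.017, 0, 0, 0, 0.05],
    [0, 0, 0.018, 0, 0, 0, 0.05],
    [0, 0, 0.012, 0, 0, 0, 0.05],
    [0, 0, 0.005, 0, 0, 0, 0.05],
    [0, 0, 0, 0, 0, 0, 0.05],
    [0, 0, 0, 0, 0, 0, 0.01],
    [0, 0, 0, 0, 0, 0, 0.01],
    [0, 0, 0, 0, 0, 0, 0.01],
    [0, 0, 0, 0, 0, 0, 0.01],
    [0, 0, 0, 0, 0, 0, 0.01]
  ],
  "force": 35
}}

```text
time: 16.6
position: [0.4425, -0.0655, -0.0174]
eef_rot: [[-0.602, 0.798, 0.002], [0.798, 0.602, -0.001], [-0.001, 0.001, -1.0]]
contact_force: [-0.9, 0.3, 5.2]
grip_width: 0.0206
gripper_force: 34.3
```

{"method": "play_rows", "body": {
  "series": [
    [0, 0, -0.01, 0, 0, 0, 0.01],
    [0, 0, -0.02, 0, 0, 0, 0.01],
    [0, 0, -0.03, 0, 0, 0, 0.01],
    [0, 0, -0.03, 0, 0, 0, 0.01],
    [0, 0, -0.03, 0, 0, 0, 0.01],
    [0, 0, -0.02, 0, 0, 0, 0.01],
    [0, 0, 0, 0, 0, 0, 0.01],
    [0, 0, 0, 0, 0, 0, 0.01]
  ]
}}

```text
time: 17.4
position: [0.4419, -0.0653, 0.1222]
eef_rot: [[-0.602, 0.798, 0.001], [0.798, 0.602, -0.0], [-0.001, 0.001, -1.0]]
contact_force: [-0.0, -0.3, -0.8]
grip_width: 0.021
gripper_force: 34.6
```

Run:
```python
from plan import *
plan([(.61,-.298,.12,180,.01),(.61,-.298,.03,180,.01)])
```

```text
now [ 0.4419 -0.0653  0.1222] psi 127.0 tilt [ 0.07 -0.02] t 17.4 F [-0.  -0.3 -0.8] w 0.021
[[-0.032,-0.001,0,0,0,-5.9,0.01],[-0.032,-0.004,0,0,0,-5.9,0.01],[-0.031,-0.007,0.001,0,0,-5.9,0.01],[-0.03,-0.01,-0,0,0,-5.8,0.01],[-0.029,-0.013,0,0,0,-5.9,0.01],[-0.027,-0.017,0,0,0,-5.9,0.01],[-0.026,-0.019,0.001,0,0,-5.9,0.01],[-0.024,-0.021,-0,0,0,-5.9,0.01],[-0.021,-0.024,0,0,0,-5.9,0.01],[0,0,0.03,0,0,0,0.01]]
[[0,0,0.03,0,0,0,0.01],[0,0,0.03,0,0,0,0.01]]
```

{"method": "play_rows", "body": {
  "series": [
    [-0.032, -0.001, 0, 0, 0, -5.9, 0.01],
    [-0.032, -0.004, 0, 0, 0, -5.9, 0.01],
    [-0.031, -0.007, 0, 0, 0, -5.9, 0.01],
    [-0.03, -0.01, 0, 0, 0, -5.8, 0.01],
    [-0.029, -0.013, 0, 0, 0, -5.9, 0.01],
    [-0.027, -0.017, 0, 0, 0, -5.9, 0.01],
    [-0.026, -0.019, 0, 0, 0, -5.9, 0.01],
    [-0.024, -0.021, 0, 0, 0, -5.9, 0.01],
    [-0.021, -0.024, 0, 0, 0, -5.9, 0.01],
    [0, 0, 0.03, 0, 0, 0, 0.01]
  ]
}}

```text
time: 18.4
position: [0.6132, -0.3023, 0.0927]
eef_rot: [[-1.0, -0.002, 0.005], [-0.002, 1.0, -0.003], [-0.005, -0.004, -1.0]]
contact_force: [-0.1, -0.3, -0.3]
grip_width: 0.0204
gripper_force: 34.6
```

{"method": "play_rows", "body": {
  "series": [
    [0, 0, 0.03, 0, 0, 0, 0.01],
    [0, 0, 0.03, 0, 0, 0, 0.01],
    [0, 0, 0, 0, 0, 0, 0.01],
    [0, 0, 0, 0, 0, 0, 0.01],
    [0, 0, 0, 0, 0, 0, 0.01]
  ]
}}

```text
time: 18.9
position: [0.6108, -0.2985, 0.0331]
eef_rot: [[-1.0, -0.001, 0.002], [-0.001, 1.0, -0.001], [-0.002, -0.001, -1.0]]
contact_force: [-0.0, 0.1, 0.3]
grip_width: 0.0208
gripper_force: 34.6
```

Run:
```python
from meas import *
from plan import *
plan([(.61,-.298,-.011,180,.01)],stp=.02)
s=grab('scene','scene7');t=grab('top','top7')
cv2.imwrite('pics/c8.png',np.hstack([cv2.resize(s['img'][264:384,80:240,::-1],(480,360),interpolation=2),cv2.resize(t['img'][70:190,330:430,::-1],(300,360),interpolation=2)]))
```

```text
now [ 0.6108 -0.2985  0.0331] psi -180.0 tilt [ 0.09 -0.06] t 18.9 F [-0.   0.1  0.3] w 0.0208
[[0,0,0.001,0,0,-6,0.01],[0,0,0,0,0,-6,0.01],[0,0,0.001,0,0,-6,0.01],[0,0,0.001,0,0,-6,0.01],[0,0,0.001,0,0,-6,0.01],[0,0,0,0,0,-6,0.01],[0,0,0.001,0,0,-6,0.01],[0,0,0.001,0,0,-6,0.01],[0,0,0.001,0,0,-6,0.01],[0,0,0,0,0,-6,0.01]]
[[-0,0,0.001,0,0,-6,0.01],[-0,0,0.001,0,0,-6,0.01],[-0,0,0.001,0,0,-6,0.01],[-0,0,0,0,0,-6,0.01],[-0,0,0.001,0,0,-6,0.01],[-0,0,0.001,0,0,-6,0.01],[-0,0,0.001,0,0,-6,0.01],[-0,0,0,0,0,-6,0.01],[-0,0,0.001,0,0,-6,0.01],[-0,0,0.001,0,0,-6,0.01]]
[[-0,0,0,0,0,-6,0.01],[-0,0,0.001,0,0,-6,0.01],[-0,0,0.001,0,0,-6,0.01],[-0,0,0.001,0,0,-6,0.01],[-0,0,0,0,0,-6,0.01],[-0,-0,0.001,0,0,-6,0.01],[-0,-0,0.001,0,0,-6,0.01],[-0,-0,0.001,0,0,-6,0.01],[-0,-0,0,0,0,-6,0.01],[-0,-0,0.001,0,0,-6,0.01]]
[[-0,-0,0.001,0,0,-6,0.01],[-0,-0,0.001,0,0,-6,0.01],[-0,-0,0,0,0,-6,0.01],[-0,-0,0.001,0,0,-6,0.01],[-0,-0,0.001,0,0,-6,0.01],[-0,-0.001,0,0,0,-6,0.01],[-0,0,0.001,0,0,-6,0.01],[-0,0,0.001,0,0,-6,0.01],[-0,0,0.001,0,0,-6,0.01],[-0,0,0,0,0,-6,0.01]]
[[-0,0,0.001,0,0,-6,0.01],[-0,0,0.001,0,0,-6,0.01],[-0,0,0.001,0,0,-6,0.01],[-0,0,0,0,0,-6,0.01],[-0,-0,0.001,0,0,-6,0.01],[-0,-0,0.001,0,0,-6,0.01],[-0,-0,0.001,0,0,-6,0.01],[-0,-0,0,0,0,-6,0.01],[-0,-0,0.001,0,0,-6,0.01],[-0,-0,0.001,0,0,-6,0.01]]
[[-0,-0,0.001,0,0,-6,0.01],[-0,-0,0,0,0,-6,0.01],[-0,-0,0.001,0,0,-6,0.01],[-0,-0,0.001,0,0,-6,0.01],[-0,-0,0,0,0,-6,0.01],[0,-0,0.001,0,0,-6,0.01],[0,-0,0.001,0,0,-6,0.01],[0,-0,0.001,0,0,-6,0.01],[0,-0,0,0,0,-6,0.01],[0,-0,0.001,0,0,-6,0.01]]
```

View pics/c8.png

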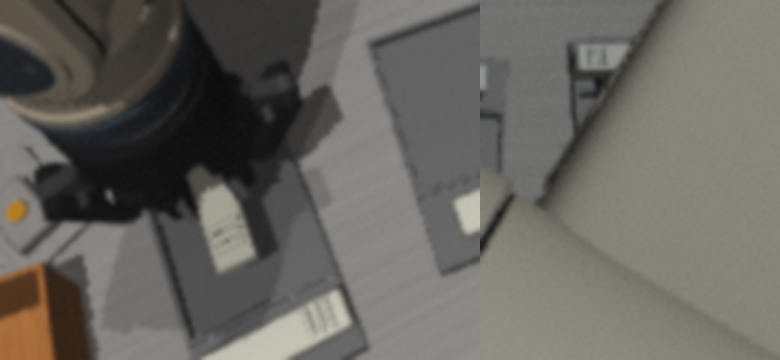

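The slide is held level over the long tray, with its free end at (235,265) clear of the ledge at (270,310). Lowering.

{"method": "play_rows", "body": {
  "series": [
    [0, 0, 0.02, 0, 0, 0, 0.01],
    [0, 0, 0.014, 0, 0, 0, 0.01],
    [0, 0, 0.007, 0, 0, 0, 0.01],
    [0, 0, 0.003, 0, 0, 0, 0.01],
    [0, 0, 0, 0, 0, 0, 0.01],
    [0, 0, 0, 0, 0, 0, 0.01]
  ]
}}

```text
time: 19.6
position: [0.6104, -0.2983, -0.0118]
eef_rot: [[-1.0, -0.001, 0.001], [-0.001, 1.0, -0.0], [-0.001, -0.0, -1.0]]
contact_force: [0.5, -0.1, -0.2]
grip_width: 0.0208
gripper_force: 34.6
```

{"method": "play_rows", "body": {
  "series": [
    [0, 0, 0.001, 0, 0, 0, 0.01],
    [0, 0, 0.001, 0, 0, 0, 0.01],
    [0, 0, 0, 0, 0, 0, 0.01]
  ]
}}

```text
time: 19.9
position: [0.6102, -0.2982, -0.0142]
eef_rot: [[-1.0, -0.001, 0.0], [-0.001, 1.0, -0.0], [-0.0, -0.0, -1.0]]
contact_force: [0.4, 0.6, 0.3]
grip_width: 0.0209
gripper_force: 34.6
```

{"method": "play_rows", "body": {
  "series": [
    [0, 0, 0.001, 0, 0, 0, 0.01],
    [0, 0, 0, 0, 0, 0, 0.01]
  ]
}}

```text
time: 20.1
position: [0.6102, -0.2982, -0.0143]
eef_rot: [[-1.0, -0.001, 0.001], [-0.001, 1.0, -0.001], [-0.001, -0.001, -1.0]]
contact_force: [-1.8, 1.5, 7.8]
grip_width: 0.0208
gripper_force: 35.5
```

{"method": "play_rows", "body": {
  "series": [
    [0, 0, 0.001, 0, 0, 0, 0.01],
    [0, 0, 0, 0, 0, 0, 0.01]
  ]
}}

```text
time: 20.3
position: [0.6102, -0.2982, -0.0143]
eef_rot: [[-1.0, -0.001, 0.001], [-0.001, 1.0, -0.001], [-0.001, -0.001, -1.0]]
contact_force: [-4.7, 2.6, 14.5]
grip_width: 0.0209
gripper_force: 36.3
```

On the floor. Releasing and heading for the short slide.

{"method": "play_rows", "body": {
  "series": [
    [0, 0, -0.001, 0, 0, 0, 0.04],
    [0, 0, 0, 0, 0, 0, 0.045],
    [0, 0, 0, 0, 0, 0, 0.045],
    [0, 0, 0, 0, 0, 0, 0.045],
    [0, 0, -0.01, 0, 0, 0, 0.045],
    [0, 0, -0.02, 0, 0, 0, 0.045],
    [0, 0, -0.04, 0, 0, 0, 0.045],
    [0, 0, -0.03, 0, 0, 0, 0.045],
    [0, 0, 0, 0, 0, 0, 0.045],
    [0, 0, 0, 0, 0, 0, 0.045]
  ]
}}

```text
time: 21.3
position: [0.6105, -0.2984, 0.0858]
eef_rot: [[-1.0, -0.001, 0.002], [-0.001, 1.0, -0.001], [-0.002, -0.001, -1.0]]
contact_force: [-1.0, 1.2, -0.1]
grip_width: 0.045
gripper_force: 0.0
```

```bash
sed -i "s/    rows=\[\]/    psi%=360; rows=[]/" plan.py
python3 - <<'E'
from plan import *
plan([(.466,-.1876,.085,177.5,.05),(.466,-.1876,.025,177.5,.05)])
E
```

```text
now [ 0.6105 -0.2984  0.0858] psi -180.0 tilt [ 0.09 -0.06] t 21.3 F [-1.   1.2 -0.1] w 0.045
[[0.024,0.018,0,0,0,0.4,0.05],[0.024,0.019,0,0,0,0.4,0.05],[0.025,0.018,0,0,0,0.5,0.05],[0.024,0.018,0.001,0,0,0.4,0.05],[0.025,0.018,-0,0,0,0.4,0.05],[0.024,0.017,-0,0,0,0.4,0.05],[0,0,0.03,0,0,0,0.05],[0,0,0.03,0,0,0,0.05]]
```

{"method": "play_rows", "body": {
  "series": [
    [0.024, 0.018, 0, 0, 0, 0.4, 0.05],
    [0.024, 0.019, 0, 0, 0, 0.4, 0.05],
    [0.025, 0.018, 0, 0, 0, 0.5, 0.05],
    [0.024, 0.018, 0, 0, 0, 0.4, 0.05],
    [0.025, 0.018, 0, 0, 0, 0.4, 0.05],
    [0.024, 0.017, 0, 0, 0, 0.4, 0.05],
    [0, 0, 0.03, 0, 0, 0, 0.05],
    [0, 0, 0.03, 0, 0, 0, 0.05],
    [0, 0, 0, 0, 0, 0, 0.05],
    [0, 0, 0, 0, 0, 0, 0.05]
  ]
}}

```text
time: 22.3
position: [0.4655, -0.1873, 0.0244]
eef_rot: [[-0.999, 0.043, -0.002], [0.043, 0.999, 0.001], [0.002, 0.001, -1.0]]
contact_force: [-0.6, -0.4, 0.0]
grip_width: 0.05
gripper_force: 0.0
```

Run:
```python
from meas import *
from plan import *
plan([(.466,-.1876,-.0175,177.5,.05)],stp=.02)
s=grab('scene','scene8')
cv2.imwrite('pics/c9.png',cv2.resize(s['img'][244:384,80:260,::-1],(720,560),interpolation=2))
```

```text
now [ 0.4655 -0.1873  0.0244] psi 177.5 tilt [-0.12  0.07] t 22.3 F [-0.6 -0.4  0. ] w 0.05
[[-0,-0,0.014,0,0,0,0.05],[-0,-0,0.014,0,0,0,0.05],[-0.001,-0,0.014,0,0,0,0.05]]
```

View pics/c9.png

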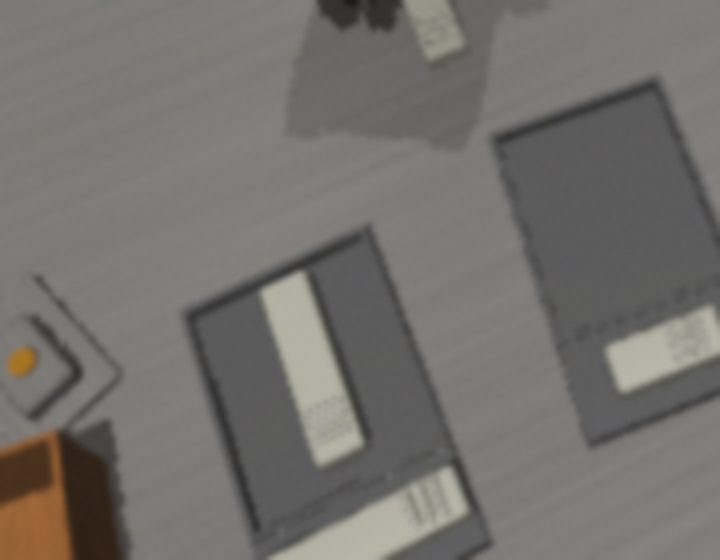

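The long slide lies flat in its tray, (290,275) to (340,460), ribs up and inside the walls. Its centre sits a few mm towards the front, so I'll shift the next placing by +4 mm in x. Now gripping the short slide.

{"method": "play_rows", "body": {
  "series": [
    [0, 0, 0.016, 0, 0, 0, 0.05],
    [0, 0, 0.014, 0, 0, 0, 0.05],
    [0, 0, 0.009, 0, 0, 0, 0.05],
    [0, 0, 0.003, 0, 0, 0, 0.05],
    [0, 0, 0, 0, 0, 0, 0.05],
    [0, 0, 0, 0, 0, 0, 0.01],
    [0, 0, 0, 0, 0, 0, 0.01],
    [0, 0, 0, 0, 0, 0, 0.01],
    [0, 0, 0, 0, 0, 0, 0.01],
    [0, 0, 0, 0, 0, 0, 0.01]
  ]
}}

```text
time: 23.35
position: [0.4665, -0.1878, -0.0165]
eef_rot: [[-0.999, 0.043, 0.001], [0.043, 0.999, -0.001], [-0.001, -0.001, -1.0]]
contact_force: [-0.8, 0.7, 5.9]
grip_width: 0.0209
gripper_force: 34.6
```

{"method": "play_rows", "body": {
  "series": [
    [0, 0, -0.01, 0, 0, 0, 0.01],
    [0, 0, -0.02, 0, 0, 0, 0.01],
    [0, 0, -0.03, 0, 0, 0, 0.01],
    [0, 0, -0.03, 0, 0, 0, 0.01],
    [0, 0, 0, 0, 0, 0, 0.01],
    [0, 0, 0, 0, 0, 0, 0.01]
  ]
}}

```text
time: 23.95
position: [0.4664, -0.1878, 0.0736]
eef_rot: [[-0.999, 0.043, 0.002], [0.043, 0.999, -0.001], [-0.002, -0.001, -1.0]]
contact_force: [0.2, -0.4, -1.3]
grip_width: 0.0209
gripper_force: 34.4
```

Run:
```python
from plan import *
plan([(.602,-.146,.072,174.7,.01),(.602,-.146,.015,174.7,.01)])
```

```text
now [ 0.4664 -0.1878  0.0736] psi 177.5 tilt [ 0.09 -0.05] t 23.9 F [ 0.2 -0.4 -1.3] w 0.0209
[[-0.033,0.012,0,0,0,0.7,0.01],[-0.034,0.012,0.001,0,0,0.7,0.01],[-0.033,0.013,0,0,0,0.7,0.01],[-0.033,0.013,0.001,0,0,0.7,0.01],[0,-0,0.028,0,0,0,0.01],[0,-0,0.029,0,0,0,0.01]]
```

{"method": "play_rows", "body": {
  "series": [
    [-0.033, 0.012, 0, 0, 0, 0.7, 0.01],
    [-0.034, 0.012, 0, 0, 0, 0.7, 0.01],
    [-0.033, 0.013, 0, 0, 0, 0.7, 0.01],
    [-0.033, 0.013, 0, 0, 0, 0.7, 0.01],
    [0, 0, 0.03, 0, 0, 0, 0.01],
    [0, 0, 0.03, 0, 0, 0, 0.01],
    [0, 0, 0.015, 0, 0, 0, 0.01],
    [0, 0, 0.006, 0, 0, 0, 0.01],
    [0, 0, 0, 0, 0, 0, 0.01],
    [0, 0, 0, 0, 0, 0, 0.01]
  ]
}}

```text
time: 24.95
position: [0.6021, -0.146, -0.0079]
eef_rot: [[-0.996, 0.092, 0.0], [0.092, 0.996, -0.0], [-0.0, -0.0, -1.0]]
contact_force: [0.1, -0.9, 1.0]
grip_width: 0.0209
gripper_force: 34.4
```

{"method": "play_rows", "body": {
  "series": [
    [0, 0, 0.001, 0, 0, 0, 0.01],
    [0, 0, 0.001, 0, 0, 0, 0.01],
    [0, 0, 0, 0, 0, 0, 0.01]
  ]
}}

```text
time: 25.25
position: [0.602, -0.1459, -0.0099]
eef_rot: [[-0.996, 0.092, 0.001], [0.092, 0.996, -0.0], [-0.001, -0.0, -1.0]]
contact_force: [-0.4, 0.6, 0.2]
grip_width: 0.0212
gripper_force: 34.4
```

{"method": "play_rows", "body": {
  "series": [
    [0, 0, 0.001, 0, 0, 0, 0.01],
    [0, 0, 0.001, 0, 0, 0, 0.01],
    [0, 0, 0.001, 0, 0, 0, 0.01],
    [0, 0, 0, 0, 0, 0, 0.01]
  ]
}}

```text
time: 25.65
position: [0.6018, -0.1458, -0.0134]
eef_rot: [[-0.996, 0.092, -0.0], [0.092, 0.996, 0.0], [0.0, 0.0, -1.0]]
contact_force: [-0.7, 0.8, -0.3]
grip_width: 0.0209
gripper_force: 34.4
```

{"method": "play_rows", "body": {
  "series": [
    [0, 0, 0.001, 0, 0, 0, 0.01],
    [0, 0, 0, 0, 0, 0, 0.01]
  ]
}}

```text
time: 25.85
position: [0.6019, -0.1458, -0.0135]
eef_rot: [[-0.996, 0.092, 0.001], [0.092, 0.996, -0.0], [-0.001, -0.0, -1.0]]
contact_force: [-2.7, 1.3, 7.5]
grip_width: 0.0209
gripper_force: 35.3
```

On the floor. Releasing, rising over the jar's height, and heading for the hinge plate.

{"method": "play_rows", "body": {
  "series": [
    [0, 0, -0.001, 0, 0, 0, 0.04],
    [0, 0, 0, 0, 0, 0, 0.045],
    [0, 0, 0, 0, 0, 0, 0.045],
    [0, 0, 0, 0, 0, 0, 0.045],
    [0, 0, -0.01, 0, 0, 0, 0.045],
    [0, 0, -0.02, 0, 0, 0, 0.045],
    [0, 0, -0.04, 0, 0, 0, 0.045],
    [0, 0, -0.04, 0, 0, 0, 0.045],
    [0, 0, -0.02, 0, 0, 0, 0.06],
    [0, 0, 0, 0, 0, 0, 0.06]
  ]
}}

```text
time: 26.85
position: [0.6035, -0.1464, 0.121]
eef_rot: [[-0.996, 0.092, 0.006], [0.092, 0.996, -0.002], [-0.006, -0.002, -1.0]]
contact_force: [0.5, 0.6, -0.8]
grip_width: 0.06
gripper_force: 0.0
```

Run:
```python
from plan import *
plan([(.454,.1925,.115,158.4,.06),(.454,.1925,.02,158.4,.06)])
```

```text
now [ 0.6035 -0.1464  0.121 ] psi 174.7 tilt [ 0.34 -0.13] t 26.9 F [ 0.5  0.6 -0.8] w 0.06
[[0.016,0.029,0.001,0,0,1.5,0.06],[0.017,0.029,0,0,0,1.5,0.06],[0.018,0.029,0.001,0,0,1.5,0.06],[0.019,0.028,0,0,0,1.4,0.06],[0.019,0.028,0.001,0,0,1.5,0.06],[0.02,0.027,0,0,0,1.5,0.06],[0.021,0.026,0.001,0,0,1.5,0.06],[0.021,0.026,0,0,0,1.5,0.06],[0.022,0.026,0.001,0,0,1.5,0.06],[0.023,0.024,0,0,0,1.5,0.06]]
[[0.024,0.025,0.001,0,0,1.4,0.06],[-0,-0,0.032,0,0,0,0.06],[-0,-0,0.031,0,0,0,0.06],[-0,-0,0.032,0,0,0,0.06]]
```

{"method": "play_rows", "body": {
  "series": [
    [0.016, 0.029, 0, 0, 0, 1.5, 0.06],
    [0.017, 0.029, 0, 0, 0, 1.5, 0.06],
    [0.018, 0.029, 0, 0, 0, 1.5, 0.06],
    [0.019, 0.028, 0, 0, 0, 1.4, 0.06],
    [0.019, 0.028, 0, 0, 0, 1.5, 0.06],
    [0.02, 0.027, 0, 0, 0, 1.5, 0.06],
    [0.021, 0.026, 0, 0, 0, 1.5, 0.06],
    [0.021, 0.026, 0, 0, 0, 1.5, 0.06],
    [0.022, 0.026, 0, 0, 0, 1.5, 0.06],
    [0.023, 0.024, 0, 0, 0, 1.5, 0.06]
  ]
}}

```text
time: 27.85
position: [0.4649, 0.1629, 0.1162]
eef_rot: [[-0.938, 0.346, -0.001], [0.346, 0.938, -0.0], [0.001, -0.0, -1.0]]
contact_force: [0.2, 0.2, -0.6]
grip_width: 0.0598
gripper_force: 0.0
```

{"method": "play_rows", "body": {
  "series": [
    [0.024, 0.025, 0, 0, 0, 1.4, 0.06],
    [0, 0, 0.032, 0, 0, 0, 0.06],
    [0, 0, 0.031, 0, 0, 0, 0.06],
    [0, 0, 0.032, 0, 0, 0, 0.06],
    [0, 0, 0, 0, 0, 0, 0.06],
    [0, 0, 0, 0, 0, 0, 0.06],
    [0, 0, 0, 0, 0, 0, 0.06]
  ]
}}

```text
time: 28.55
position: [0.453, 0.1936, 0.023]
eef_rot: [[-0.93, 0.368, 0.002], [0.368, 0.93, 0.0], [-0.001, 0.001, -1.0]]
contact_force: [0.0, -0.1, 0.7]
grip_width: 0.0599
gripper_force: 0.0
```

Run:
```python
from meas import *
from plan import *
plan([(.454,.1925,-.0215,158.4,.06)],stp=.02)
s=grab('scene','scene9')
cv2.imwrite('pics/c10.png',np.hstack([cv2.resize(s['img'][234:354,180:290,::-1],(440,480),interpolation=2),cv2.resize(s['img'][120:240,290:380,::-1],(360,480),interpolation=2)]))
```

```text
now [0.453  0.1936 0.023 ] psi 158.4 tilt [0.1  0.02] t 28.6 F [ 0.  -0.1  0.7] w 0.0599
[[-0,-0,0.015,0,0,0,0.06],[-0.001,-0,0.015,0,0,0,0.06],[-0,-0.001,0.015,0,0,0,0.06]]
```

View pics/c10.png

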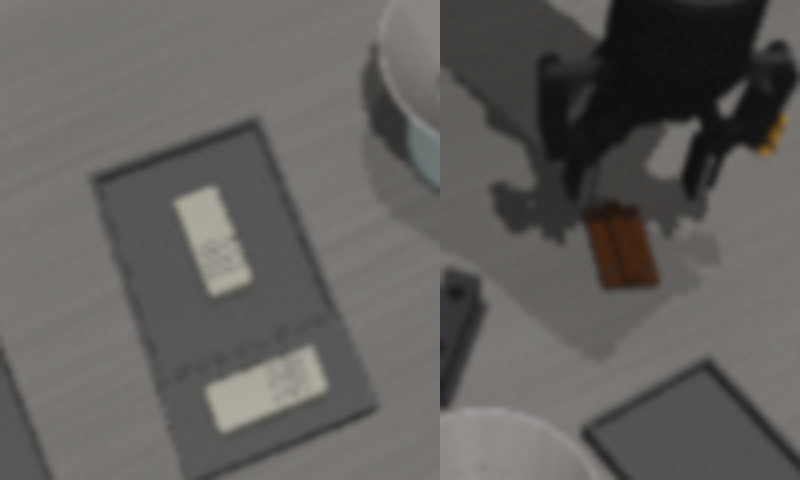

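The short slide lies flat in the middle of its tray at (213,242). The fingers straddle the hinge plate at (622,245). Descending to the table with guarded steps.

{"method": "play_rows", "body": {
  "series": [
    [0, 0, 0.015, 0, 0, 0, 0.055],
    [0, 0, 0.015, 0, 0, 0, 0.055],
    [0, 0, 0.008, 0, 0, 0, 0.05],
    [0, 0, 0.003, 0, 0, 0, 0.05],
    [0, 0, 0.002, 0, 0, 0, 0.048],
    [0, 0, 0.001, 0, 0, 0, 0.048],
    [0, 0, 0, 0, 0, 0, 0.048]
  ],
  "force": 45
}}

```text
time: 29.3
position: [0.4524, 0.1936, -0.0219]
eef_rot: [[-0.93, 0.367, 0.001], [0.367, 0.93, 0.0], [-0.001, 0.0, -1.0]]
contact_force: [-0.8, -1.0, 0.0]
grip_width: 0.0484
gripper_force: 0.0
```

{"method": "play_rows", "body": {
  "series": [
    [0, 0, 0, 0, 0, 0, 0.025],
    [0, 0, 0, 0, 0, 0, 0.025],
    [0, 0, 0, 0, 0, 0, 0.025],
    [0, 0, 0, 0, 0, 0, 0.025],
    [0, 0, 0, 0, 0, 0, 0.025]
  ]
}}

```text
time: 29.8
position: [0.4523, 0.1936, -0.0217]
eef_rot: [[-0.93, 0.367, 0.001], [0.367, 0.93, 0.0], [-0.001, 0.0, -1.0]]
contact_force: [-1.4, -1.0, 4.9]
grip_width: 0.0325
gripper_force: 44.4
```

{"method": "play_rows", "body": {
  "series": [
    [0, 0, -0.01, 0, 0, 0, 0.025],
    [0, 0, -0.02, 0, 0, 0, 0.025],
    [0, 0, -0.03, 0, 0, 0, 0.025],
    [0, 0, -0.03, 0, 0, 0, 0.025],
    [0, 0, -0.01, 0, 0, 0, 0.025],
    [0, 0, 0, 0, 0, 0, 0.025],
    [0, 0, 0, 0, 0, 0, 0.025]
  ]
}}

```text
time: 30.5
position: [0.4517, 0.1934, 0.0771]
eef_rot: [[-0.93, 0.367, -0.001], [0.367, 0.93, -0.0], [0.0, -0.0, -1.0]]
contact_force: [-0.4, 0.0, -1.9]
grip_width: 0.0325
gripper_force: 45.1
```

Run:
```python
from plan import *
plan([(.605,.147,.075,183.6,.025),(.605,.147,-.012,183.6,.025)])
```

```text
now [0.4517 0.1934 0.0771] psi 158.4 tilt [-0.03 -0.01] t 30.5 F [-0.4  0.  -1.9] w 0.0325
[[-0.032,0.003,0,0,0,-5,0.025],[-0.032,-0.001,0.001,0,0,-5.1,0.025],[-0.032,-0.003,0,0,0,-5,0.025],[-0.031,-0.005,0.001,0,0,-5,0.025],[-0.031,-0.009,0,0,0,-5.1,0.025],[-0,0,0.029,0,0,0,0.025],[-0,0,0.029,0,0,0,0.025],[-0,0,0.029,0,0,0,0.025]]
```

{"method": "play_rows", "body": {
  "series": [
    [-0.032, 0.003, 0, 0, 0, -5, 0.025],
    [-0.032, -0.001, 0, 0, 0, -5.1, 0.025],
    [-0.032, -0.003, 0, 0, 0, -5, 0.025],
    [-0.031, -0.005, 0, 0, 0, -5, 0.025],
    [-0.031, -0.009, 0, 0, 0, -5.1, 0.025],
    [0, 0, 0.03, 0, 0, 0, 0.025],
    [0, 0, 0.03, 0, 0, 0, 0.025],
    [0, 0, 0.025, 0, 0, 0, 0.025],
    [0, 0, 0.005, 0, 0, 0, 0.025],
    [0, 0, 0, 0, 0, 0, 0.025]
  ]
}}

```text
time: 31.5
position: [0.604, 0.1468, -0.014]
eef_rot: [[-0.998, -0.063, -0.004], [-0.063, 0.998, -0.0], [0.004, -0.0, -1.0]]
contact_force: [-0.6, 0.3, -0.7]
grip_width: 0.0321
gripper_force: 45.1
```

{"method": "play_rows", "body": {
  "series": [
    [0, 0, 0, 0, 0, 0, 0.025],
    [0, 0, 0.001, 0, 0, 0, 0.025],
    [0, 0, 0, 0, 0, 0, 0.025]
  ]
}}

```text
time: 31.8
position: [0.6057, 0.147, -0.0123]
eef_rot: [[-0.998, -0.064, 0.002], [-0.064, 0.998, 0.0], [-0.002, 0.0, -1.0]]
contact_force: [-0.2, 0.2, -1.0]
grip_width: 0.0321
gripper_force: 45.1
```

{"method": "play_rows", "body": {
  "series": [
    [0, 0, 0.002, 0, 0, 0, 0.025],
    [0, 0, 0.002, 0, 0, 0, 0.025],
    [0, 0, 0.001, 0, 0, 0, 0.025],
    [0, 0, 0, 0, 0, 0, 0.025]
  ]
}}

```text
time: 32.2
position: [0.605, 0.1469, -0.0185]
eef_rot: [[-0.998, -0.064, -0.0], [-0.064, 0.998, -0.0], [0.0, 0.0, -1.0]]
contact_force: [-0.3, 0.8, -1.3]
grip_width: 0.0325
gripper_force: 45.1
```

{"method": "play_rows", "body": {
  "series": [
    [0, 0, 0.001, 0, 0, 0, 0.025],
    [0, 0, 0, 0, 0, 0, 0.025]
  ]
}}

```text
time: 32.4
position: [0.6051, 0.147, -0.0187]
eef_rot: [[-0.998, -0.064, 0.0], [-0.064, 0.998, -0.0], [-0.0, -0.0, -1.0]]
contact_force: [-2.6, -0.4, 5.7]
grip_width: 0.0324
gripper_force: 45.8
```

On the floor. Releasing and heading for the spring, which both views put at (423, 326) mm.

{"method": "play_rows", "body": {
  "series": [
    [0, 0, -0.001, 0, 0, 0, 0.045],
    [0, 0, 0, 0, 0, 0, 0.048],
    [0, 0, 0, 0, 0, 0, 0.048],
    [0, 0, 0, 0, 0, 0, 0.048],
    [0, 0, -0.01, 0, 0, 0, 0.048],
    [0, 0, -0.02, 0, 0, 0, 0.048],
    [0, 0, -0.04, 0, 0, 0, 0.048],
    [0, 0, -0.03, 0, 0, 0, 0.048],
    [0, 0, 0, 0, 0, 0, 0.048],
    [0, 0, 0, 0, 0, 0, 0.048]
  ]
}}

```text
time: 33.4
position: [0.6055, 0.147, 0.0828]
eef_rot: [[-0.998, -0.064, 0.002], [-0.064, 0.998, 0.0], [-0.002, 0.0, -1.0]]
contact_force: [0.1, -0.6, -0.2]
grip_width: 0.0478
gripper_force: 0.0
```

Run:
```python
from plan import *
plan([(.423,.326,.08,183.6,.05),(.423,.326,.03,183.6,.05)])
```

```text
now [0.6055 0.147  0.0828] psi -176.4 tilt [0.11 0.01] t 33.4 F [ 0.1 -0.6 -0.2] w 0.0478
[[0.021,0.024,0,0,0,0,0.05],[0.022,0.024,0.001,0,0,0,0.05],[0.021,0.023,0,0,0,0,0.05],[0.021,0.024,0,0,0,0,0.05],[0.022,0.024,0.001,0,0,0,0.05],[0.021,0.024,0,0,0,0,0.05],[0.021,0.023,0,0,0,0,0.05],[0.022,0.024,0.001,0,0,0,0.05],[-0,0,0.025,0,0,0,0.05],[-0,0,0.025,0,0,0,0.05]]
```

{"method": "play_rows", "body": {
  "series": [
    [0.021, 0.024, 0, 0, 0, 0, 0.05],
    [0.022, 0.024, 0, 0, 0, 0, 0.05],
    [0.021, 0.023, 0, 0, 0, 0, 0.05],
    [0.021, 0.024, 0, 0, 0, 0, 0.05],
    [0.022, 0.024, 0, 0, 0, 0, 0.05],
    [0.021, 0.024, 0, 0, 0, 0, 0.05],
    [0.021, 0.023, 0, 0, 0, 0, 0.05],
    [0.022, 0.024, 0, 0, 0, 0, 0.05],
    [0, 0, 0.025, 0, 0, 0, 0.05],
    [0, 0, 0.025, 0, 0, 0, 0.05]
  ]
}}

```text
time: 34.4
position: [0.4213, 0.3264, 0.0308]
eef_rot: [[-0.998, -0.066, -0.0], [-0.066, 0.998, -0.0], [0.0, -0.0, -1.0]]
contact_force: [0.5, -0.2, 1.0]
grip_width: 0.0497
gripper_force: 0.0
```

{"method": "play_rows", "body": {
  "series": [
    [0, 0, 0, 0, 0, 0, 0.05],
    [0, 0, 0, 0, 0, 0, 0.05]
  ]
}}

```text
time: 34.6
position: [0.4219, 0.3253, 0.0313]
eef_rot: [[-0.998, -0.063, -0.002], [-0.063, 0.998, -0.001], [0.002, -0.001, -1.0]]
contact_force: [0.5, 0.8, 0.6]
grip_width: 0.0497
gripper_force: 0.0
```

Run:
```python
from meas import *
from plan import *
plan([(.423,.326,-.017,183.6,.05)],stp=.02)
s=grab('scene','scene10')
cv2.imwrite('pics/c11.png',np.hstack([cv2.resize(s['img'][190:300,310:420,::-1],(400,400),interpolation=2),cv2.resize(s['img'][110:190,330:410,::-1],(400,400),interpolation=2)]))
```

```text
now [0.4219 0.3253 0.0313] psi -176.4 tilt [-0.11 -0.06] t 34.6 F [0.5 0.8 0.6] w 0.0497
[[-0,0,0.016,0,0,0,0.05],[-0.001,0,0.016,0,0,0,0.05],[-0,0.001,0.016,0,0,0,0.05]]
```

View pics/c11.png

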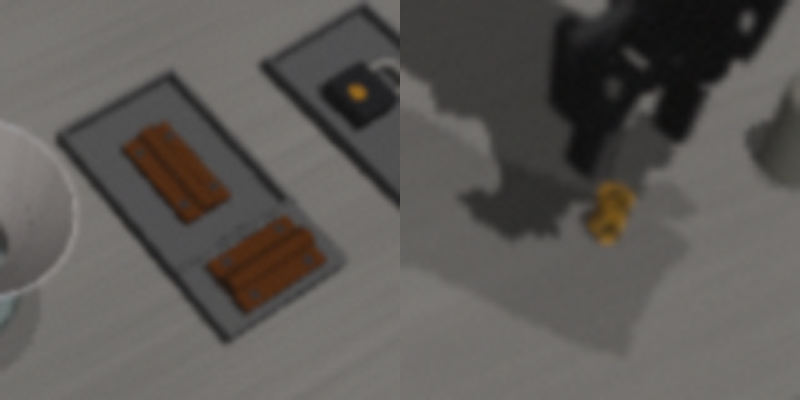

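The hinge plate lies flat in its tray at (177,172). The spring at (610,210) is centred between the fingers. Descend and grip.

{"method": "play_rows", "body": {
  "series": [
    [0, 0, 0.016, 0, 0, 0, 0.05],
    [-0.001, 0, 0.016, 0, 0, 0, 0.05],
    [0, 0.001, 0.01, 0, 0, 0, 0.045],
    [0, 0, 0.004, 0, 0, 0, 0.045],
    [0, 0, 0, 0, 0, 0, 0.045],
    [0, 0, 0, 0, 0, 0, 0.005],
    [0, 0, 0, 0, 0, 0, 0.005],
    [0, 0, 0, 0, 0, 0, 0.005],
    [0, 0, 0, 0, 0, 0, 0.005],
    [0, 0, 0, 0, 0, 0, 0.005]
  ],
  "force": 30
}}

```text
time: 35.65
position: [0.4238, 0.327, -0.0136]
eef_rot: [[-0.998, -0.064, 0.001], [-0.064, 0.998, 0.001], [-0.001, 0.001, -1.0]]
contact_force: [-0.8, 0.3, 6.0]
grip_width: 0.0168
gripper_force: 29.4
```

{"method": "play_rows", "body": {
  "series": [
    [0, 0, -0.01, 0, 0, 0, 0.005],
    [0, 0, -0.03, 0, 0, 0, 0.005],
    [0, 0, -0.03, 0, 0, 0, 0.005],
    [0, 0, -0.035, 0, 0, 0, 0.005],
    [0, 0, -0.035, 0, 0, 0, 0.005],
    [0, 0, -0.01, 0, 0, 0, 0.005],
    [0, 0, 0, 0, 0, 0, 0.005],
    [0, 0, 0, 0, 0, 0, 0.005]
  ]
}}

```text
time: 36.45
position: [0.4229, 0.3265, 0.1349]
eef_rot: [[-0.998, -0.063, -0.001], [-0.063, 0.998, -0.0], [0.001, -0.0, -1.0]]
contact_force: [-1.0, 0.6, -0.9]
grip_width: 0.0169
gripper_force: 29.3
```

Run:
```python
from plan import *
plan([(.606,-.006,.135,183.6,.005)])
```

```text
now [0.4229 0.3265 0.1349] psi -176.4 tilt [-0.05 -0.03] t 36.5 F [-1.   0.6 -0.9] w 0.0169
[[-0.015,-0.031,-0,0,0,0,0.005],[-0.014,-0.031,-0,0,0,0,0.005],[-0.015,-0.032,-0,0,0,0,0.005],[-0.015,-0.031,-0,0,0,0,0.005],[-0.014,-0.031,-0,0,0,0,0.005],[-0.015,-0.031,-0,0,0,0,0.005],[-0.015,-0.032,-0,0,0,0,0.005],[-0.015,-0.031,-0,0,0,0,0.005],[-0.014,-0.031,-0,0,0,0,0.005],[-0.015,-0.031,-0,0,0,0,0.005]]
[[-0.015,-0.031,-0,0,0,0,0.005]]
```

{"method": "play_rows", "body": {
  "series": [
    [-0.015, -0.031, 0, 0, 0, 0, 0.005],
    [-0.014, -0.031, 0, 0, 0, 0, 0.005],
    [-0.015, -0.032, 0, 0, 0, 0, 0.005],
    [-0.015, -0.031, 0, 0, 0, 0, 0.005],
    [-0.014, -0.031, 0, 0, 0, 0, 0.005],
    [-0.015, -0.031, 0, 0, 0, 0, 0.005],
    [-0.015, -0.032, 0, 0, 0, 0, 0.005],
    [-0.015, -0.031, 0, 0, 0, 0, 0.005],
    [-0.014, -0.031, 0, 0, 0, 0, 0.005],
    [-0.015, -0.031, 0, 0, 0, 0, 0.005]
  ]
}}

```text
time: 37.45
position: [0.5894, 0.0234, 0.1336]
eef_rot: [[-0.998, -0.063, -0.003], [-0.063, 0.998, 0.0], [0.003, 0.001, -1.0]]
contact_force: [-0.3, 0.3, 0.4]
grip_width: 0.0167
gripper_force: 29.4
```

{"method": "play_rows", "body": {
  "series": [
    [-0.015, -0.031, 0, 0, 0, 0, 0.005],
    [0, 0, 0, 0, 0, 0, 0.005],
    [0, 0, 0.02, 0, 0, 0, 0.005],
    [0, 0, 0.02, 0, 0, 0, 0.005],
    [0, 0, 0.015, 0, 0, 0, 0.005],
    [0, 0, 0.005, 0, 0, 0, 0.005],
    [0, 0, 0, 0, 0, 0, 0.005],
    [0, 0, 0, 0, 0, 0, 0.005]
  ]
}}

```text
time: 38.25
position: [0.6068, -0.005, 0.0759]
eef_rot: [[-0.998, -0.064, -0.0], [-0.064, 0.998, 0.0], [0.0, 0.0, -1.0]]
contact_force: [0.7, -0.6, 1.2]
grip_width: 0.0171
gripper_force: 29.4
```

Run:
```python
from meas import *
from plan import *
plan([(.606,-.006,.072,183.6,.005)])
s=grab('scene','scene11')
cv2.imwrite('pics/c12.png',cv2.resize(s['img'][170:310,220:400,::-1],(720,560),interpolation=2))
```

```text
now [ 0.6068 -0.005   0.0759] psi -176.3 tilt [-0.  0.] t 38.2 F [ 0.7 -0.6  1.2] w 0.0171
[[0.001,-0.001,0.004,0,0,0.1,0.005]]
```

View pics/c12.png

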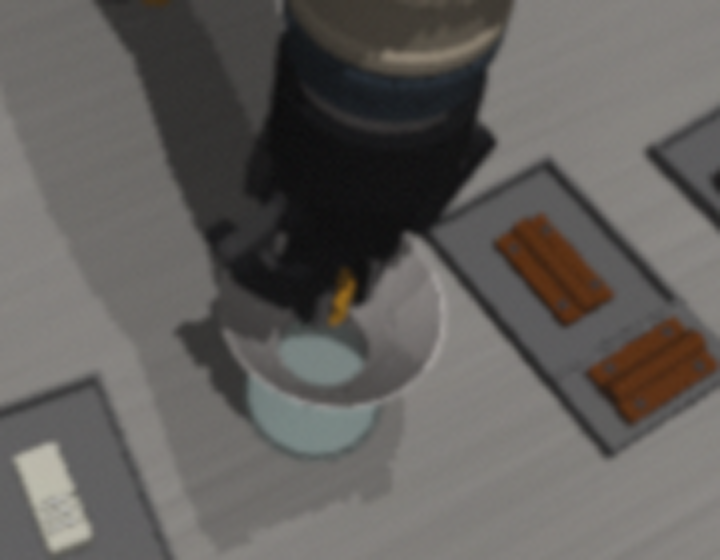

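The spring at (342,297) hangs over the middle of the funnel mouth. Releasing and rising clear.

{"method": "play_rows", "body": {
  "series": [
    [0, 0, 0, 0, 0, 0, 0.04],
    [0, 0, 0, 0, 0, 0, 0.04],
    [0, 0, 0, 0, 0, 0, 0.04],
    [0, 0, 0, 0, 0, 0, 0.04],
    [0, 0, 0, 0, 0, 0, 0.04],
    [0, 0, -0.01, 0, 0, 0, 0.04],
    [0, 0, -0.03, 0, 0, 0, 0.04],
    [0, 0, -0.03, 0, 0, 0, 0.04],
    [0, 0, -0.03, 0, 0, 0, 0.04],
    [0, 0, -0.02, 0, 0, 0, 0.04]
  ]
}}

```text
time: 39.3
position: [0.6072, -0.0053, 0.1988]
eef_rot: [[-0.998, -0.064, 0.003], [-0.064, 0.998, -0.0], [-0.003, -0.001, -1.0]]
contact_force: [0.3, -0.5, 0.6]
grip_width: 0.0399
gripper_force: 0.0
```

{"method": "play_rows", "body": {
  "series": [
    [0.035, 0, 0, 0, 0, 0, 0.04],
    [0.035, 0, 0, 0, 0, 0, 0.04],
    [0.035, 0, 0, 0, 0, 0, 0.04],
    [0.035, 0, 0, 0, 0, 0, 0.04],
    [0, 0, 0, 0, 0, 0, 0.04],
    [0, 0, 0, 0, 0, 0, 0.04],
    [0, 0, 0, 0, 0, 0, 0.04],
    [0, 0, 0, 0, 0, 0, 0.04]
  ]
}}

```text
time: 40.1
position: [0.4679, -0.0142, 0.1957]
eef_rot: [[-0.998, -0.064, 0.0], [-0.064, 0.998, 0.0], [-0.0, 0.0, -1.0]]
contact_force: [0.1, 0.5, 0.4]
grip_width: 0.0399
gripper_force: 0.0
```

Run:
```python
from meas import *
s=grab('scene','scene12'); print(telemetry.state()['time'])
cv2.imwrite('pics/c13.png',cv2.resize(s['img'][150:384,80:500,::-1],(800,446),interpolation=2))
for z in (0,.015,.03):
    try: p,m=blob(s,(473,410),45,brass); print(len(p),p.mean(0),ray(s,[p.mean(0)],z)*1000)
    except Exception as e: print('none')
```

```text
40.15
55 [298.67272727 261.74545455] [[595.36987352   5.31533011   0.        ]]
55 [298.67272727 261.74545455] [[6.01006409e+02 1.81795875e-01 1.50000000e+01]]
55 [298.67272727 261.74545455] [[606.6429445   -4.95173836  30.        ]]
```

View pics/c13.png

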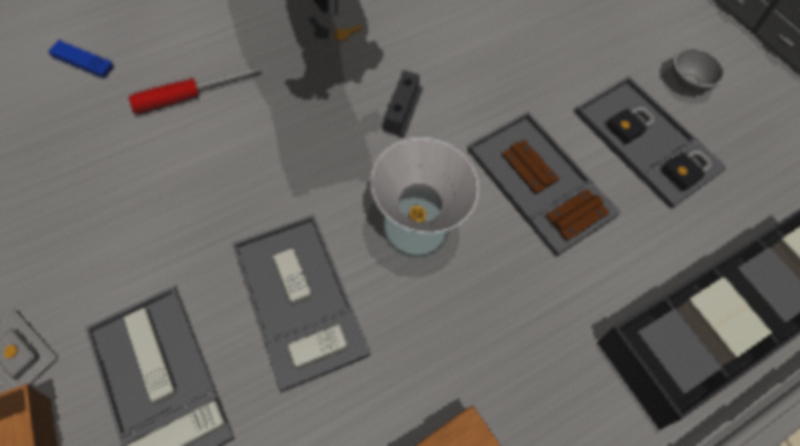

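The spring is in the jar, seen through the throat at (418,213), about 8 mm off the jar's axis. All four parts lie in their own trays. Handing in.

```bash
python3 -c "
from rig import hand_in
print(hand_in())"
```

```text
the job is handed in; nothing more can be done
None
```

Job handed in at about 40 s of the 125 s: the padlock, long slide, short slide and hinge plate each lie flat and right side up in their matching trays, and the spring is in the jar.

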